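# Fetch the spice tin from among the jars

## Robot

A 6-joint arm with a two-finger parallel gripper is mounted at the origin on the work surface. World frame = base frame: x ahead of the robot, y to its left, z up, the work surface at z = 0. Lengths are in m, angles in degrees, forces in N, time in s.
With the tool pointing down it reaches from about 0.3 to 0.75 m from the base axis. Payload 8.5 kg.
Tool frame: the origin (TCP) lies midway between the tips of the shut fingers; the grasp point (between the pads) lies 19 mm behind it (env.pinch_z is the z of the grasp point in the tool frame, in m); z points along the fingers, y is the line along which they close (so a half turn about z gives the same grasp; the last joint's range is limited). The gripper opens to 85 mm and grips with 20 to 120 N. Pads are 22 mm wide; open, the fingers measure 114 mm over their backs; the gripper's body (76 mm by 85 mm) begins 54 mm behind the grasp point. The pads swing forward as they close: fully open they stand 13 mm farther back than shut.
Start: joints at [52.408, 21.807, 74.336, -0, 83.858, -12.336], TCP at [0.235, 0.497, 0.231] pointing down, gripper open.
Joint ranges: [-178.18, 178.18], [-50.72, 133.34], [12.68, 142.11], [-81.47, 261.47], [9.98, 163.14], [-165.26, 165.26]. Speed limits (degrees/s): [136.94, 136.94, 180, 180, 180, 180].

## Interface

Orientations are given as a 3x3 rotation matrix whose columns are the frame's x, y, z axes.
In Python, from rig import env gives the robot as it stands.
- The arm moves only by the tool arm_command, never from a script. Its argument "deltas" is a list of rows, each an object of numbers: "rx", "ry", "rz": the turn, a rotation vector about the tool's x, y, z in rad; "dx", "dy", "dz": the shift along the tool's x, y, z in m; "fingers": the finger opening in m, from 0 to 0.0854. In form: [{"rx": .., "ry": .., "rz": .., "dx": .., "dy": .., "dz": .., "fingers": ..}, ...]. A call has 1 to 12 rows; each row shifts and turns the commanded pose from where the row before left it, along the tool's axes as they then stand; what a row does not reach is not made up. A row lasts 1/10 s, in which the tool goes at most 50 mm and 8.59 degrees, less where a joint would pass 70% of its speed; a pose out of reach is approached as far as the arm can. A call is refused whole if a number of a shift passes 0.05 or a number of a turn 0.15, either way. A call with a gripper value outside its range is refused whole. The fingers move at their own pace and stop on an object; "squeeze" is the grip in N (left out, the last holds). Time passes only in rows, so rows that do not move let the fingers close. It gives the time, the measured TCP pose, the force, the opening and the grip force at its end, in the units of the state.
- env.observe(): the state, without advancing time (a new reading comes with each control period).
- env.get_image(name): name is "side" or "top" or "wrist"; returns a dict with "color" (420x560x3 uint8, blue, green, red), "camera_matrix" (3x3 intrinsics, pixels), "eye" and "orientation" of the camera in the world. Camera axes: x right, y up, looking along -z (the intrinsics and any distortion apply to the point x, -y, -z); pixel columns grow to the right and rows downward; lengths in m; the calibration is good to about 2 mm. The wrist camera is an equidistant fisheye: a pixel r from the principal point sees the ray r / f radians off the axis. A picture is of the moment at which its call begins. There is no depth.
- env.close_job(): hands the job in; it is judged then, once.
Trained networks look in a picture, given as the dict that the camera call returned (one of the last four; its "shot" number tells which), for a name from the list of things; names that differ only in an ending like _2 or _b are one class to them, and where a whole thing is asked for, a point or a joint stands for the part that bears it (a point fixed in the world has none). Each returns a list of dicts, best first, with "p" (0 to 1); they miss things now and then, are a little off and sometimes report something else, mostly with a low value. They report only what shows in the picture. A call takes as long as a camera call.
- env.look_for(query, picture): "box" ([left, top, right, bottom] in pixels, round what is visible of it).
- env.tip_of(query, picture): "location" ([column, row] in pixels: a listed point, or the origin of a listed thing).
The state is a dict: "time_s": time; "q": joint angles; "qvel": joint speeds; "joint_efforts": joint torques, N m; "position": TCP position; "tool_rot": TCP orientation; "ft_force": force on the tool from outside, world axes, zero at the start; "wrist_torque": the same for the moment, N m; "grip_width": finger opening in m; "gripper_force": force on a finger pad.
Only numpy, scipy, OpenCV 4.12 (cv2) and the standard library are available. Lean on these libraries where they do the work, as an engineer would, in place of code of your own. Each camera call takes 0.05 s, during which the arm holds its last target. There are 200 camera calls.

## Task

Clear the three spice jars off the round mat and stand them all on the empty wooden tray, then take the low tin from the middle of the mat and set it on the cutting board, centred in the green ring. Only then put each jar back on the coaster of its lid's colour, centred on it. Keep the jars and the tin upright throughout, and leave the glass bottle where it stands.

Things in the scene. Friction and masses are not known exactly. Their poses are not given: they have to be found in the camera images.
- tin: low round tin of dark steel with a bright steel lid, 53 mm across, 40 mm tall, about 100 g; starts in the middle of the round mat between the three jars. Origin: centre of its underside, z up
- jar_red: white spice jar with a red lid and a red band: straight round body 44 mm across up to 74 mm, lid 43 mm across from 75 to 95 mm (top), about 150 g; starts on the red coaster. Origin: centre of its underside, z up
- jar_yellow: white spice jar with a yellow lid and a yellow band: straight round body 44 mm across up to 74 mm, lid 43 mm across from 75 to 95 mm (top), about 150 g; starts on the yellow coaster. Origin: centre of its underside, z up
- jar_blue: white spice jar with a blue lid and a blue band: straight round body 44 mm across up to 74 mm, lid 43 mm across from 75 to 95 mm (top), about 150 g; starts on the blue coaster. Origin: centre of its underside, z up
- coaster_red: flat red disc, 64 mm across, 3 mm thick, fixed on the round mat (mat 3 mm thick, so the disc's top is 6 mm above the table), 64 mm from the mat's middle; the three discs stand about 120 degrees apart. Origin: centre of its underside
- coaster_yellow: flat yellow disc, 64 mm across, 3 mm thick, fixed on the round mat (mat 3 mm thick, so the disc's top is 6 mm above the table), 64 mm from the mat's middle; the three discs stand about 120 degrees apart. Origin: centre of its underside
- coaster_blue: flat blue disc, 64 mm across, 3 mm thick, fixed on the round mat (mat 3 mm thick, so the disc's top is 6 mm above the table), 64 mm from the mat's middle; the three discs stand about 120 degrees apart. Origin: centre of its underside
- tray: brown wooden serving tray, fixed, 240 mm (its x) by 120 mm (its y), rim 18 mm high and 5 mm thick, inner floor 5 mm above the table; room for three jars side by side along x. Origin: centre of its underside; lies left or right of the mat
- board: white plastic cutting board, fixed, 220 mm (its x) by 150 mm (its y), 10 mm thick, with a green ring 72 mm across printed at its middle; a small salt shaker (28 mm across, 50 mm tall) stands on it 85 mm from the middle towards its +x end. Origin: centre of its underside, right under the ring's centre; lies left or right of the mat, on the other side from the tray
- bottle: bystander: green glass bottle with a white stopper, 70 mm across, 179 mm tall, behind the mat to the left or right (an 80 mm wide, 55 mm tall stone mortar stands on the other side). Origin: centre of its underside, z up

How it is judged:
By the outcome, as a careful person would: the job done as asked, in the order asked, and still so for the second after the job is handed in, with the robot touching nothing.
It also fails if it takes over 136 s, if anything falls off the work surface, if the arm or the gripper's body presses on something with over 40 N, if the wrist force passes 120 N, or if a joint passes its speed limit or range.

## Working session

There is one attempt and no reset: what is moved stays moved. The work goes in short steps, Python scripts to look and compute and a tool call to move; the robot and the scene stay as the last step left them, time stands still between calls to the robot, and variables do not carry over. Pictures are saved under pics/ and viewed, at most 14 in all, crops included, and the job is handed in when it is done.

Besides the shell and the picture viewer there is one more tool, called after "Emit:" as a command line: name --argument value ..., lists and objects as JSON in quotes. arm_command: Moves the arm, as the interface text tells. Its arguments: {"type":"object","properties":{"deltas":{"type":"array"},"squeeze":{"type":"number"}},"required":["deltas"]}

```bash
ls; mkdir -p pics; cat > h.py <<'E'
import numpy as np, cv2
from rig import env
def ray(im,px):
    K=np.array(im["camera_matrix"]);R=np.array(im["orientation"])
    u=(px[0]-K[0,2])/K[0,0];v=(px[1]-K[1,2])/K[1,1]
    return R@np.array([u,-v,-1.])
def at_z(im,px,z):
    e=np.array(im["eye"]);d=ray(im,px)
    return e+d*(z-e[2])/d[2]
def proj(im,p):
    K=np.array(im["camera_matrix"]);R=np.array(im["orientation"])
    c=R.T@(np.array(p)-np.array(im["eye"]));return K[0,0]*c[0]/-c[2]+K[0,2],K[1,1]*-c[1]/-c[2]+K[1,2]
E
python3 - <<'E'
from h import *
np.set_printoptions(precision=4,suppress=True)
s=env.observe();print(s)
ims={n:env.get_image(n) for n in("side","top","wrist")}
for n,i in ims.items():
    cv2.imwrite(f"pics/{n}0.png",i["color"]);print(n,np.array(i["camera_matrix"]).tolist(),np.array(i["eye"]),np.array(i["orientation"]).tolist(),[k for k in i])
Z=dict(tin=.003,jar_red=.006,jar_yellow=.006,jar_blue=.006,coaster_red=.003,coaster_yellow=.003,coaster_blue=.003,tray=0,board=0,bottle=0)
for q,z in Z.items():
  for n in("top","side"):
    i=ims[n];print(q,n,[(round(r["p"],2),np.round(r["location"],1).tolist(),at_z(i,r["location"],z)[:2].round(4).tolist()) for r in env.tip_of(q,i)[:2]],[(round(r["p"],2),np.round(r["box"]).tolist()) for r in env.look_for(q,i)[:1]])
E
```

```text
pics
{'time_s': 0.0, 'q': array([ 52.4088,  21.8425,  74.3865,   0.    ,  83.8578, -12.3353]), 'qvel': array([ 0.0986,  0.042 ,  0.1011, -0.0928, -0.0202, -0.075 ]), 'joint_efforts': array([  0.0001, -44.8477, -23.1276,  -0.0003,   0.0049,  -0.    ]), 'position': array([0.2345, 0.4972, 0.2307]), 'tool_rot': array([[-0.9044,  0.4267, -0.0009],
       [ 0.4267,  0.9044, -0.0012],
       [ 0.0003, -0.0015, -1.    ]]), 'ft_force': array([-0.7301, -0.5579,  0.6743]), 'wrist_torque': array([ 0.062 ,  0.0044, -0.0222]), 'gripper_force': 0.0, 'grip_width': 0.08518506245585486}
side [[433.8801098858506, 0.0, 277.2350591286455], [0.0, 433.8801098858506, 206.2612578051858], [0.0, 0.0, 1.0]] [ 0.2147 -0.6834  0.7909] [[0.8802651414778513, 0.32579382430564857, -0.3449516846505882], [-0.47447595411169313, 0.6007030931251482, -0.6434503577430648], [-0.0024186088516116883, 0.7300781998896966, 0.6833593288871114]] ['color', 'camera_matrix', 'eye', 'orientation', 'shot']
top [[503.50813762034323, 0.0, 283.1706396178688], [0.0, 503.50813762034323, 217.38171885749853], [0.0, 0.0, 1.0]] [0.5356 0.0214 1.
[... 2046 characters left out ...]
, [0.5449, -0.0397])] [(0.72, [257.0, 235.0, 282.0, 252.0])]
tray top [(0.97, [433.3, 279.7], [0.4968, -0.293])] [(0.94, [393.0, 215.0, 480.0, 347.0])]
tray side [(0.9, [314.5, 331.2], [0.5038, -0.3031])] [(0.98, [250.0, 280.0, 376.0, 393.0])]
board top [(0.63, [135.2, 294.9], [0.4765, 0.3045])] [(0.87, [96.0, 235.0, 182.0, 354.0])]
board side [(0.57, [196.1, 176.1], [0.4686, 0.2849])] [(0.66, [156.0, 150.0, 241.0, 204.0])]
bottle top [(0.93, [379.3, 167.5], [0.727, -0.1916]), (0.62, [307.7, 263.1], [0.5341, -0.0407])] [(0.61, [363.0, 141.0, 415.0, 184.0])]
bottle side [(0.79, [370.8, 255.1], [0.7289, -0.1945]), (0.7, [309.4, 223.2], [0.6562, -0.0338])] [(0.91, [356.0, 196.0, 392.0, 263.0])]
```

```bash
python3 - <<'E'
import cv2,numpy as np
t=cv2.imread("pics/top0.png");cv2.imwrite("pics/t1.png",cv2.resize(t[125:375,80:500],None,fx=1.9,fy=1.9,interpolation=cv2.INTER_CUBIC))
t=cv2.imread("pics/side0.png");cv2.imwrite("pics/s1.png",cv2.resize(t[120:400,130:420],None,fx=2.1,fy=2.1,interpolation=cv2.INTER_CUBIC))
E
```

```text
(no output)
```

View pics/t1.png

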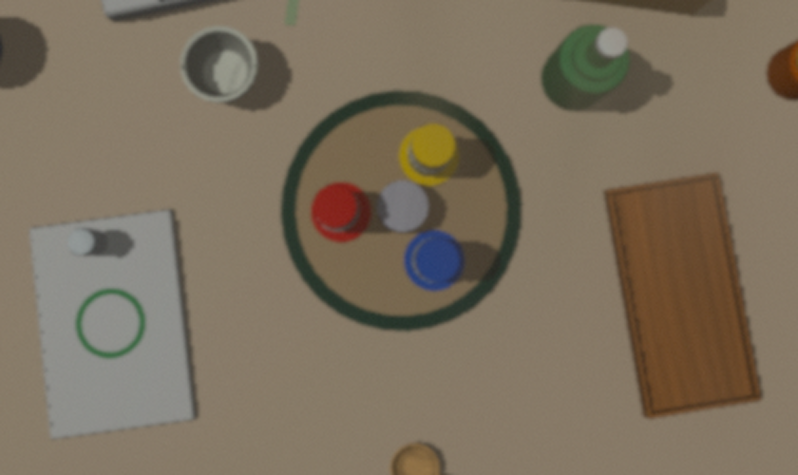

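View pics/s1.png

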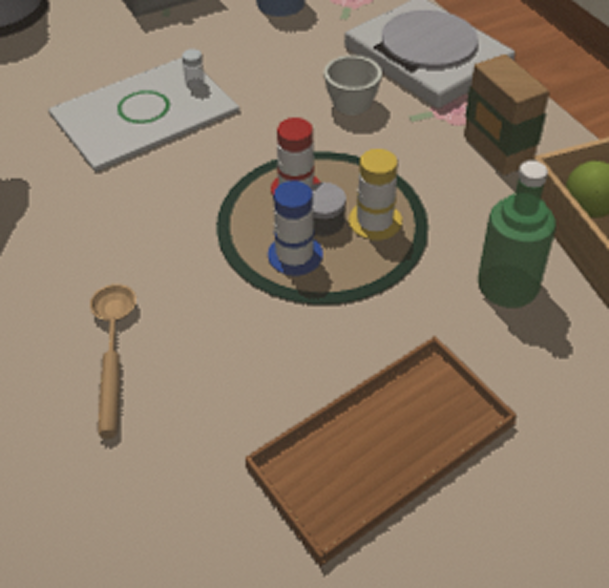

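The top and side views agree with the networks: red jar left at about (257,232), yellow upper right (308,207), blue lower right (308,262), tin (293,233). The ring is on the board at (138,295), the tray at (433,280) and the bottle at (379,165). Next I refine the flat targets by segmentation.

```bash
python3 - <<'E'
from h import *
from scipy.optimize import minimize
np.set_printoptions(precision=4,suppress=True)
print(env.pinch_z)
ims={n:env.get_image(n) for n in("side","top")}
a=np.linspace(0,2*np.pi,48,endpoint=False)
def circ(x,y,r,z):return np.c_[x+r*np.cos(a),y+r*np.sin(a),np.full(48,z)]
def px(im,P):return (np.array([proj(im,p) for p in P])*16).astype(np.int32)
def hull(m,im,P,v):cv2.fillConvexPoly(m,cv2.convexHull(px(im,P)),v,shift=4,lineType=cv2.LINE_AA)
for n,im in ims.items():
    hsv=cv2.cvtColor(im["color"],cv2.COLOR_BGR2HSV);H,S,V=cv2.split(hsv)
    # ring on board
    g=cv2.inRange(hsv,(45,60,30),(85,255,255))
    bb=env.look_for("board",im)[0]["box"];m=np.zeros_like(g);x0,y0,x1,y1=[int(v) for v in bb];m[y0:y1,x0:x1]=g[y0:y1,x0:x1]
    pts=np.argwhere(m)[:,::-1].astype(float)
    W=np.array([at_z(im,p,.010)[:2] for p in pts])
    f=lambda c:np.abs(np.hypot(*(W-c[:2]).T)-c[2]).sum()
    r=minimize(f,[*W.mean(0),.035],method="Nelder-Mead");print(n,"ring",r.x,len(pts),r.fun/len(pts))
    # mat border
    m=cv2.inRange(hsv,(45,40,10),(100,255,110));cx,cy=proj(im,(.596,-.013,.003));
    pts=np.argwhere(m)[:,::-1].astype(float);W=np.array([at_z(im,p,.003)[:2] for p in pts]);d=np.hypot(*(W-[.596,-.013]).T);W=W[(d>.09)&(d<.135)]
    r=minimize(f,[*W.mean(0),.115],method="Nelder-Mead");print(n,"mat",r.x,len(W),r.fun/len(W))
    # tray
    bb=env.look_for("tray",im)[0]["box"];x0,y0,x1,y1=[int(v) for v in bb]
    m=cv2.inRange(hsv,(3,95,30),(20,255,255));q=np.zeros_like(m);q[y0-4:y1+5,x0-4:x1+5]=m[y0-4:y1+5,x0-4:x1+5]
    c=max(cv2.findContours(q,0,2)[0],key=cv2.contourArea)
    W=np.array([at_z(im,p[0],.012)[:2] for p in c.astype(float)],np.float32);print(n,"tray",cv2.minAreaRect(W))
    for col,rg in dict(red=[(0,8),(172,180)],yellow=[(20,35)],blue=[(105,130)]).items():
        M=sum(cv2.inRange(hsv,(lo,110,40),(hi,255,255)) for lo,hi in rg).astype(np.float32)/255
        t={"red":90,"yellow":-30,"blue":-150}[col];c0=np.array([.596+.064*np.cos(np.radians(t)),-.013+.064*np.sin(np.radians(t))])
        u,v=[int(k) for k in proj(im,(*c0,.05))];sl=np.s_[v-45:v+45,u-45:u+45]
        def cost(p):
            m=np.zeros(M.shape,np.uint8);w=m+1
            hull(m,im,circ(p[2],p[3],.032,.006),255);hull(m,im,np.r_[circ(p[0],p[1],.022,.006),circ(p[0],p[1],.022,.080)],0)
            w=(w*255);b=w*0;hull(b,im,np.r_[circ(p[0],p[1],.022,.006),circ(p[0],p[1],.022,.080)],255)
            hull(m,im,np.r_[circ(p[0],p[1],.0215,.081),circ(p[0],p[1],.0215,.101)],255);
            hull(b,im,np.r_[circ(p[0],p[1],.0215,.081),circ(p[0],p[1],.0215,.101)],0)
            d=cv2.GaussianBlur(m/255.-M,(0,0),1.0)*(b<128);return (d[sl]**2).sum()
        r=minimize(cost,[*c0,*c0],method="Nelder-Mead",options=dict(initial_simplex=np.array([[*c0,*c0]]+[[*(np.array([*c0,*c0])+.006*np.eye(4)[k])] for k in range(4)])))
        print(n,col,r.x,r.fun)
E
```

```text
-0.0187
side ring [0.4797 0.2966 0.0331] 67 0.0011291138291829033
side mat [ 0.5922 -0.0097  0.1203] 982 0.003448235709677347
side tray ((0.49839913845062256, -0.3021317720413208), (0.24454957246780396, 0.12618617713451385), 7.895582675933838)
side red [0.5908 0.058  0.596  0.069 ] 35.5417579064928
side yellow [ 0.649  -0.0376  0.649  -0.0401] 21.562098800465762
side blue [ 0.5384 -0.0405  0.5401 -0.0338] 129.90307044096707
top ring [0.4776 0.2967 0.033 ] 228 0.0010518048406419952
top mat [ 0.5916 -0.0078  0.12  ] 1814 0.0027730418193361163
top tray ((0.49754762649536133, -0.3003295361995697), (0.2411070615053177, 0.12456879019737244), 8.068134307861328)
top red [0.5915 0.056  0.5897 0.0564] 15.995231504222865
top yellow [ 0.6485 -0.0376  0.6479 -0.0376] 7.465228570226919
top blue [ 0.5373 -0.0407  0.5373 -0.0403] 88.77439400846144
```

Emit:
arm_command --deltas '[{"dx":-0.02,"dy":-0.01,"fingers":0.065},{"dx":-0.038,"dy":-0.02},{"dx":-0.04,"dy":-0.02},{"dx":-0.04,"dy":-0.02},{"dx":-0.04,"dy":-0.02},{"dx":-0.04,"dy":-0.02},{"dx":-0.04,"dy":-0.02},{"dx":-0.04,"dy":-0.02},{"dx":-0.04,"dy":-0.02},{"dx":-0.04,"dy":-0.02},{"dx":-0.04,"dy":-0.02},{"dx":-0.04,"dy":-0.02}]' --squeeze 40

```text
invalid input
```

Emit:
arm_command --deltas '[{"rx":0,"ry":0,"rz":0,"dx":-0.02,"dy":-0.01,"dz":0,"fingers":0.065},{"rx":0,"ry":0,"rz":0,"dx":-0.038,"dy":-0.02,"dz":0,"fingers":0.065},{"rx":0,"ry":0,"rz":0,"dx":-0.04,"dy":-0.02,"dz":0,"fingers":0.065},{"rx":0,"ry":0,"rz":0,"dx":-0.04,"dy":-0.02,"dz":0,"fingers":0.065},{"rx":0,"ry":0,"rz":0,"dx":-0.04,"dy":-0.02,"dz":0,"fingers":0.065},{"rx":0,"ry":0,"rz":0,"dx":-0.04,"dy":-0.02,"dz":0,"fingers":0.065},{"rx":0,"ry":0,"rz":0,"dx":-0.04,"dy":-0.02,"dz":0,"fingers":0.065},{"rx":0,"ry":0,"rz":0,"dx":-0.04,"dy":-0.02,"dz":0,"fingers":0.065},{"rx":0,"ry":0,"rz":0,"dx":-0.04,"dy":-0.02,"dz":0,"fingers":0.065},{"rx":0,"ry":0,"rz":0,"dx":-0.04,"dy":-0.02,"dz":0,"fingers":0.065},{"rx":0,"ry":0,"rz":0,"dx":-0.04,"dy":-0.02,"dz":0,"fingers":0.065},{"rx":0,"ry":0,"rz":0,"dx":-0.04,"dy":-0.02,"dz":0,"fingers":0.065}]' --squeeze 40

```text
time_s: 3.65
position: [0.5517, 0.0923, 0.2314]
tool_rot: [[-0.904, 0.427, 0.0], [0.427, 0.904, 0.0], [-0.0, 0.0, -1.0]]
ft_force: [0.9, 1.0, 0.4]
grip_width: 0.065
gripper_force: 0.0
```

Emit:
arm_command --deltas '[{"rx":0,"ry":0,"rz":0,"dx":-0.04,"dy":-0.021,"dz":0.01,"fingers":0.065},{"rx":0,"ry":0,"rz":0,"dx":-0.04,"dy":-0.021,"dz":0.01,"fingers":0.065},{"rx":0,"ry":0,"rz":0,"dx":-0.04,"dy":-0.021,"dz":0.01,"fingers":0.065},{"rx":0,"ry":0,"rz":0,"dx":-0.0232,"dy":-0.0132,"dz":0.02,"fingers":0.065},{"rx":0,"ry":0,"rz":0,"dx":0,"dy":0,"dz":0.02,"fingers":0.065},{"rx":0,"ry":0,"rz":0,"dx":0,"dy":0,"dz":0.03,"fingers":0.065},{"rx":0,"ry":0,"rz":0,"dx":0,"dy":0,"dz":0.03,"fingers":0.065},{"rx":0,"ry":0,"rz":0,"dx":0,"dy":0,"dz":0.03,"fingers":0.065},{"rx":0,"ry":0,"rz":0,"dx":0,"dy":0,"dz":0.02,"fingers":0.065},{"rx":0,"ry":0,"rz":0,"dx":0,"dy":0,"dz":0.01,"fingers":0.065},{"rx":0,"ry":0,"rz":0,"dx":0,"dy":0,"dz":0,"fingers":0.065},{"rx":0,"ry":0,"rz":0,"dx":0,"dy":0,"dz":0,"fingers":0.065}]'

```text
time_s: 4.85
position: [0.6483, -0.0362, 0.0424]
tool_rot: [[-0.904, 0.427, 0.002], [0.427, 0.904, -0.0], [-0.002, 0.0, -1.0]]
ft_force: [0.0, -0.4, 0.9]
grip_width: 0.0651
gripper_force: 0.0
```

```bash
python3 - <<'E'
from h import *
cv2.imwrite("pics/w1.png",env.get_image("wrist")["color"])
E
```

```text
(no output)
```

View pics/w1.png

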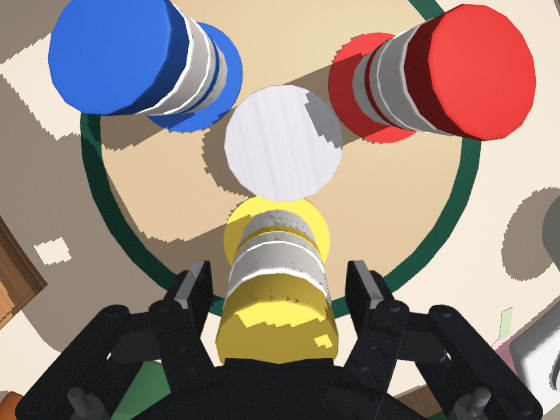

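The wrist view shows the yellow jar at (277,290), centred between the pads at (190,290) and (365,290), with everything clear around it. I'll close and lift.

Emit:
arm_command --deltas '[{"rx":0,"ry":0,"rz":0,"dx":0,"dy":0,"dz":0,"fingers":0.03},{"rx":0,"ry":0,"rz":0,"dx":0,"dy":0,"dz":0,"fingers":0.03},{"rx":0,"ry":0,"rz":0,"dx":0,"dy":0,"dz":0,"fingers":0.03},{"rx":0,"ry":0,"rz":0,"dx":0,"dy":0,"dz":0,"fingers":0.03},{"rx":0,"ry":0,"rz":0,"dx":0,"dy":0,"dz":0,"fingers":0.03},{"rx":0,"ry":0,"rz":0,"dx":0,"dy":0,"dz":0,"fingers":0.03},{"rx":0,"ry":0,"rz":0,"dx":0,"dy":0,"dz":-0.01,"fingers":0.03},{"rx":0,"ry":0,"rz":0,"dx":0,"dy":0,"dz":-0.02,"fingers":0.03},{"rx":0,"ry":0,"rz":0,"dx":0,"dy":0,"dz":-0.02,"fingers":0.03},{"rx":0,"ry":0,"rz":0,"dx":0,"dy":0,"dz":-0.01,"fingers":0.03}]' --squeeze 40

```text
time_s: 5.9
position: [0.6482, -0.0361, 0.1034]
tool_rot: [[-0.904, 0.427, 0.002], [0.427, 0.904, -0.001], [-0.002, 0.0, -1.0]]
ft_force: [-0.2, -0.5, -1.7]
grip_width: 0.0432
gripper_force: 40.5
```

Emit:
arm_command --deltas '[{"rx":0,"ry":0,"rz":0,"dx":-0.002,"dy":-0.015,"dz":0,"fingers":0.03},{"rx":0,"ry":0,"rz":0,"dx":-0.006,"dy":-0.035,"dz":0,"fingers":0.03},{"rx":0,"ry":0,"rz":0,"dx":-0.007,"dy":-0.04,"dz":0,"fingers":0.03},{"rx":0,"ry":0,"rz":0,"dx":-0.007,"dy":-0.045,"dz":0,"fingers":0.03},{"rx":0,"ry":0,"rz":0,"dx":-0.007,"dy":-0.045,"dz":0,"fingers":0.03},{"rx":0,"ry":0,"rz":0,"dx":-0.007,"dy":-0.04,"dz":0,"fingers":0.03},{"rx":0,"ry":0,"rz":0,"dx":-0.006,"dy":-0.03,"dz":0,"fingers":0.03},{"rx":0,"ry":0,"rz":0,"dx":-0.002,"dy":-0.01,"dz":0,"fingers":0.03},{"rx":0,"ry":0,"rz":0,"dx":0,"dy":0,"dz":0.02,"fingers":0.03},{"rx":0,"ry":0,"rz":0,"dx":0,"dy":0,"dz":0.025,"fingers":0.03},{"rx":0,"ry":0,"rz":0,"dx":0,"dy":0,"dz":0.01,"fingers":0.03},{"rx":0,"ry":0,"rz":0,"dx":0,"dy":0,"dz":0.005,"fingers":0.03}]'

```text
time_s: 7.1
position: [0.5758, -0.2892, 0.0415]
tool_rot: [[-0.905, 0.426, -0.003], [0.426, 0.905, 0.002], [0.003, 0.0, -1.0]]
ft_force: [-14.2, 7.5, 32.2]
grip_width: 0.043
gripper_force: 43.3
```

Emit:
arm_command --deltas '[{"rx":0,"ry":0,"rz":0,"dx":0,"dy":0,"dz":-0.001,"fingers":0.03},{"rx":0,"ry":0,"rz":0,"dx":0,"dy":0,"dz":0,"fingers":0.03}]'

```text
time_s: 7.3
position: [0.5769, -0.2899, 0.043]
tool_rot: [[-0.905, 0.426, 0.001], [0.426, 0.905, -0.001], [-0.001, -0.0, -1.0]]
ft_force: [-0.5, 0.9, -1.6]
grip_width: 0.0433
gripper_force: 40.7
```

```bash
python3 - <<'E'
from h import *
cv2.imwrite("pics/w2.png",env.get_image("wrist")["color"]);s=env.observe();print(s["position"],s["ft_force"],s["tool_rot"])
E
```

```text
[ 0.57688876 -0.28988161  0.04278887] [-0.42402956 -0.66671599 -1.02772599] [[-9.04600704e-01  4.26259447e-01  6.70582919e-04]
 [ 4.26259154e-01  9.04600930e-01 -5.39323884e-04]
 [-8.36501833e-04 -2.02030658e-04 -9.99999630e-01]]
```

View pics/w2.png

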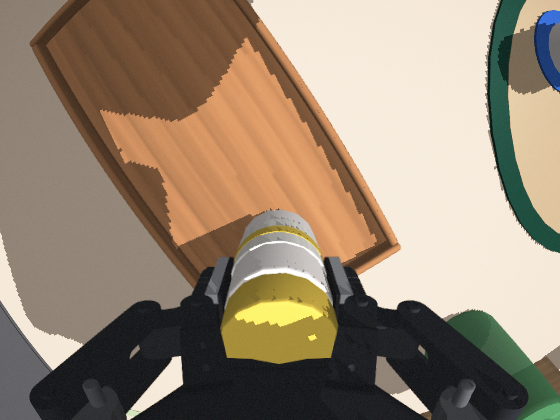

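The yellow jar stands upright in the tray's +x end at about (280,290), held with its base at the floor. I'll release it.

Emit:
arm_command --deltas '[{"rx":0,"ry":0,"rz":0,"dx":0,"dy":0,"dz":0.0005,"fingers":0.05},{"rx":0,"ry":0,"rz":0,"dx":0,"dy":0,"dz":0,"fingers":0.062},{"rx":0,"ry":0,"rz":0,"dx":0,"dy":0,"dz":0,"fingers":0.062},{"rx":0,"ry":0,"rz":0,"dx":0,"dy":0,"dz":0,"fingers":0.062},{"rx":0,"ry":0,"rz":0,"dx":0,"dy":0,"dz":-0.03,"fingers":0.062},{"rx":0,"ry":0,"rz":0,"dx":0,"dy":0,"dz":-0.04,"fingers":0.062},{"rx":0,"ry":0,"rz":0,"dx":0,"dy":0,"dz":-0.03,"fingers":0.062},{"rx":0,"ry":0,"rz":-0.14,"dx":0,"dy":0,"dz":0,"fingers":0.065},{"rx":0,"ry":0,"rz":-0.14,"dx":0,"dy":0,"dz":0,"fingers":0.065},{"rx":0,"ry":0,"rz":-0.14,"dx":0,"dy":0,"dz":0,"fingers":0.065},{"rx":0,"ry":0,"rz":-0.14,"dx":0,"dy":0,"dz":0,"fingers":0.065},{"rx":0,"ry":0,"rz":-0.14,"dx":0,"dy":0,"dz":0,"fingers":0.065}]'

```text
time_s: 8.55
position: [0.5766, -0.2899, 0.1419]
tool_rot: [[-0.965, -0.262, 0.0], [-0.262, 0.965, -0.0], [-0.0, -0.0, -1.0]]
ft_force: [-0.5, 0.2, -0.1]
grip_width: 0.0652
gripper_force: 0.0
```

Emit:
arm_command --deltas '[{"rx":0,"ry":0,"rz":-0.14,"dx":0,"dy":0,"dz":0,"fingers":0.065},{"rx":0,"ry":0,"rz":-0.14,"dx":0,"dy":0,"dz":0,"fingers":0.065},{"rx":0,"ry":0,"rz":0,"dx":-0.01,"dy":0.03,"dz":0,"fingers":0.065},{"rx":0,"ry":0,"rz":0,"dx":-0.015,"dy":0.04,"dz":0,"fingers":0.065},{"rx":0,"ry":0,"rz":0,"dx":-0.017,"dy":0.04,"dz":0,"fingers":0.065},{"rx":0,"ry":0,"rz":0,"dx":-0.017,"dy":0.04,"dz":0,"fingers":0.065},{"rx":0,"ry":0,"rz":0,"dx":-0.016,"dy":0.04,"dz":0,"fingers":0.065},{"rx":0,"ry":0,"rz":0,"dx":-0.01,"dy":0.03,"dz":0,"fingers":0.065},{"rx":0,"ry":0,"rz":0,"dx":-0.01,"dy":0.014,"dz":0,"fingers":0.065},{"rx":0,"ry":0,"rz":0,"dx":0,"dy":0,"dz":0,"fingers":0.065}]'

```text
time_s: 9.55
position: [0.5378, -0.0384, 0.1422]
tool_rot: [[-0.857, -0.516, 0.0], [-0.516, 0.857, 0.0], [-0.0, -0.0, -1.0]]
ft_force: [0.7, -0.5, 0.0]
grip_width: 0.0651
gripper_force: 0.0
```

Emit:
arm_command --deltas '[{"rx":0,"ry":0,"rz":0,"dx":0.001,"dy":-0.002,"dz":0.03,"fingers":0.065},{"rx":0,"ry":0,"rz":0,"dx":0,"dy":0,"dz":0.04,"fingers":0.065},{"rx":0,"ry":0,"rz":0,"dx":0,"dy":0,"dz":0.02,"fingers":0.065},{"rx":0,"ry":0,"rz":0,"dx":0,"dy":0,"dz":0.01,"fingers":0.065},{"rx":0,"ry":0,"rz":0,"dx":0,"dy":0,"dz":0,"fingers":0.065},{"rx":0,"ry":0,"rz":0,"dx":0,"dy":0,"dz":0,"fingers":0.03},{"rx":0,"ry":0,"rz":0,"dx":0,"dy":0,"dz":0,"fingers":0.03},{"rx":0,"ry":0,"rz":0,"dx":0,"dy":0,"dz":0,"fingers":0.03},{"rx":0,"ry":0,"rz":0,"dx":0,"dy":0,"dz":0,"fingers":0.03},{"rx":0,"ry":0,"rz":0,"dx":0,"dy":0,"dz":0,"fingers":0.03},{"rx":0,"ry":0,"rz":0,"dx":0,"dy":0,"dz":0,"fingers":0.03},{"rx":0,"ry":0,"rz":0,"dx":0,"dy":0,"dz":-0.01,"fingers":0.03}]'

```text
time_s: 10.75
position: [0.5378, -0.0425, 0.0519]
tool_rot: [[-0.858, -0.513, -0.001], [-0.513, 0.858, 0.0], [0.001, 0.001, -1.0]]
ft_force: [-0.3, 0.4, -1.5]
grip_width: 0.0433
gripper_force: 40.2
```

Emit:
arm_command --deltas '[{"rx":0,"ry":0,"rz":0,"dx":0,"dy":0,"dz":-0.03,"fingers":0.03},{"rx":0,"ry":0,"rz":0,"dx":0.01,"dy":-0.007,"dz":-0.02,"fingers":0.03},{"rx":0,"ry":0,"rz":0,"dx":0.027,"dy":-0.019,"dz":0,"fingers":0.03},{"rx":0,"ry":0,"rz":0,"dx":0.035,"dy":-0.025,"dz":0,"fingers":0.03},{"rx":0,"ry":0,"rz":0,"dx":0.035,"dy":-0.025,"dz":0,"fingers":0.03},{"rx":0,"ry":0,"rz":0,"dx":0.035,"dy":-0.025,"dz":0,"fingers":0.03},{"rx":0,"ry":0,"rz":0,"dx":0.035,"dy":-0.025,"dz":0,"fingers":0.03},{"rx":0,"ry":0,"rz":0,"dx":0.035,"dy":-0.025,"dz":0,"fingers":0.03},{"rx":0,"ry":0,"rz":0,"dx":0.02,"dy":-0.015,"dz":0,"fingers":0.03},{"rx":0,"ry":0,"rz":0,"dx":0.01,"dy":-0.005,"dz":0,"fingers":0.03},{"rx":0,"ry":0,"rz":0,"dx":0,"dy":0,"dz":0,"fingers":0.03}]'

```text
time_s: 11.85
position: [0.4322, -0.2988, 0.1018]
tool_rot: [[-0.872, -0.489, -0.02], [-0.489, 0.872, -0.02], [0.027, -0.008, -1.0]]
ft_force: [0.2, 0.3, -1.7]
grip_width: 0.0433
gripper_force: 40.3
```

Emit:
arm_command --deltas '[{"rx":0,"ry":0,"rz":0,"dx":0,"dy":0,"dz":0,"fingers":0.03},{"rx":0,"ry":0,"rz":0,"dx":0,"dy":0,"dz":0,"fingers":0.03}]'

```text
time_s: 12.05
position: [0.4325, -0.2979, 0.1017]
tool_rot: [[-0.871, -0.49, -0.02], [-0.49, 0.872, -0.02], [0.027, -0.007, -1.0]]
ft_force: [-0.0, 0.9, -1.1]
grip_width: 0.0431
gripper_force: 40.3
```

```bash
python3 - <<'E'
from h import *
s=env.observe();print(s["position"],s["ft_force"],s["tool_rot"],s["q"],s["qvel"])
E
```

```text
[ 0.432504   -0.29792461  0.10170705] [-0.04235653  0.85352862 -1.12331296] [[-0.87148329 -0.49001454 -0.0200654 ]
 [-0.48967314  0.87168325 -0.01971101]
 [ 0.02714936 -0.00735233 -0.99960435]] [ -46.67949779   27.18673511   89.32454608   -1.8012115    63.46714532
 -165.21181558] [-0.25887405  0.06624403 -0.1443103  -0.03639044 -0.12225154  0.08332062]
```

Emit:
arm_command --deltas '[{"rx":0,"ry":0,"rz":0.14,"dx":0,"dy":0,"dz":0,"fingers":0.03},{"rx":0,"ry":0,"rz":0.14,"dx":0,"dy":0,"dz":0,"fingers":0.03},{"rx":0,"ry":0,"rz":0,"dx":0,"dy":0,"dz":0,"fingers":0.03},{"rx":0,"ry":0,"rz":0,"dx":0,"dy":0,"dz":0,"fingers":0.03}]'

```text
time_s: 12.45
position: [0.4323, -0.2986, 0.1017]
tool_rot: [[-0.972, -0.233, -0.02], [-0.232, 0.972, -0.02], [0.024, -0.015, -1.0]]
ft_force: [-0.9, -0.6, -0.8]
grip_width: 0.0431
gripper_force: 40.3
```

Emit:
arm_command --deltas '[{"rx":-0.015,"ry":-0.024,"rz":0,"dx":0,"dy":0,"dz":0,"fingers":0.03},{"rx":0,"ry":0,"rz":0,"dx":0.008,"dy":-0.005,"dz":0,"fingers":0.03},{"rx":0,"ry":0,"rz":0,"dx":0.008,"dy":-0.005,"dz":0.015,"fingers":0.03},{"rx":0,"ry":0,"rz":0,"dx":0,"dy":0,"dz":0.02,"fingers":0.03},{"rx":0,"ry":0,"rz":0,"dx":0,"dy":0,"dz":0.015,"fingers":0.03},{"rx":0,"ry":0,"rz":0,"dx":0,"dy":0,"dz":0.005,"fingers":0.03},{"rx":0,"ry":0,"rz":0,"dx":0,"dy":0,"dz":0.002,"fingers":0.03},{"rx":0,"ry":0,"rz":0,"dx":0,"dy":0,"dz":0.001,"fingers":0.03},{"rx":0,"ry":0,"rz":0,"dx":0,"dy":0,"dz":0,"fingers":0.03}]'

```text
time_s: 13.35
position: [0.419, -0.3128, 0.0442]
tool_rot: [[-0.974, -0.228, 0.0], [-0.228, 0.974, -0.001], [-0.0, -0.001, -1.0]]
ft_force: [-0.0, 0.4, -0.9]
grip_width: 0.0432
gripper_force: 40.3
```

Emit:
arm_command --deltas '[{"rx":0,"ry":0,"rz":0,"dx":0,"dy":0,"dz":0.002,"fingers":0.03},{"rx":0,"ry":0,"rz":0,"dx":0,"dy":0,"dz":0,"fingers":0.05},{"rx":0,"ry":0,"rz":0,"dx":0,"dy":0,"dz":0,"fingers":0.065},{"rx":0,"ry":0,"rz":0,"dx":0,"dy":0,"dz":0,"fingers":0.065},{"rx":0,"ry":0,"rz":0,"dx":0,"dy":0,"dz":0,"fingers":0.065},{"rx":0,"ry":0,"rz":0,"dx":0,"dy":0,"dz":-0.03,"fingers":0.065},{"rx":0,"ry":0,"rz":0,"dx":0,"dy":0,"dz":-0.04,"fingers":0.065},{"rx":0,"ry":0,"rz":0,"dx":0,"dy":0,"dz":-0.03,"fingers":0.065},{"rx":0,"ry":0,"rz":0.131,"dx":0,"dy":0,"dz":0,"fingers":0.065},{"rx":0,"ry":0,"rz":0.131,"dx":0,"dy":0,"dz":0,"fingers":0.065},{"rx":0,"ry":0,"rz":0.131,"dx":0,"dy":0,"dz":0,"fingers":0.065},{"rx":0,"ry":0,"rz":0.131,"dx":0,"dy":0,"dz":0,"fingers":0.065}]'

```text
time_s: 14.55
position: [0.4187, -0.3125, 0.1417]
tool_rot: [[-0.955, 0.295, -0.0], [0.295, 0.955, -0.0], [0.0, -0.0, -1.0]]
ft_force: [-1.1, -0.8, 0.4]
grip_width: 0.065
gripper_force: 0.0
```

Emit:
arm_command --deltas '[{"rx":0,"ry":0,"rz":0.131,"dx":0,"dy":0,"dz":0,"fingers":0.065},{"rx":0,"ry":0,"rz":0.131,"dx":0,"dy":0,"dz":0,"fingers":0.065},{"rx":0,"ry":0,"rz":0.131,"dx":0,"dy":0,"dz":0,"fingers":0.065},{"rx":0,"ry":0,"rz":0.131,"dx":0,"dy":0,"dz":0,"fingers":0.065},{"rx":0,"ry":0,"rz":0,"dx":0.01,"dy":0.025,"dz":0,"fingers":0.065},{"rx":0,"ry":0,"rz":0,"dx":0.015,"dy":0.037,"dz":0,"fingers":0.065},{"rx":0,"ry":0,"rz":0,"dx":0.016,"dy":0.04,"dz":0,"fingers":0.065},{"rx":0,"ry":0,"rz":0,"dx":0.016,"dy":0.04,"dz":0,"fingers":0.065},{"rx":0,"ry":0,"rz":0,"dx":0.016,"dy":0.04,"dz":0,"fingers":0.065},{"rx":0,"ry":0,"rz":0,"dx":0.016,"dy":0.04,"dz":0,"fingers":0.065},{"rx":0,"ry":0,"rz":0,"dx":0.016,"dy":0.04,"dz":0,"fingers":0.065},{"rx":0,"ry":0,"rz":0,"dx":0.016,"dy":0.04,"dz":0,"fingers":0.065}]'

```text
time_s: 15.75
position: [0.557, -0.0161, 0.1417]
tool_rot: [[-0.684, 0.73, 0.0], [0.73, 0.684, -0.0], [-0.0, -0.0, -1.0]]
ft_force: [0.7, -1.1, -0.6]
grip_width: 0.0648
gripper_force: 0.0
```

Emit:
arm_command --deltas '[{"rx":0,"ry":0,"rz":0,"dx":0.016,"dy":0.04,"dz":0,"fingers":0.065},{"rx":0,"ry":0,"rz":0,"dx":0.01,"dy":0.025,"dz":0,"fingers":0.065},{"rx":0,"ry":0,"rz":0,"dx":0.0056,"dy":0.011,"dz":0,"fingers":0.065},{"rx":0,"ry":0,"rz":0,"dx":0,"dy":0,"dz":0,"fingers":0.065}]'

```text
time_s: 16.15
position: [0.5903, 0.0581, 0.1414]
tool_rot: [[-0.685, 0.729, -0.0], [0.729, 0.685, -0.0], [0.0, -0.0, -1.0]]
ft_force: [0.4, -1.3, -0.2]
grip_width: 0.065
gripper_force: 0.0
```

Emit:
arm_command --deltas '[{"rx":0,"ry":0,"rz":0,"dx":-0.001,"dy":0,"dz":0.03,"fingers":0.065},{"rx":0,"ry":0,"rz":0,"dx":0,"dy":0,"dz":0.04,"fingers":0.065},{"rx":0,"ry":0,"rz":0,"dx":0,"dy":0,"dz":0.02,"fingers":0.065},{"rx":0,"ry":0,"rz":0,"dx":0,"dy":0,"dz":0.01,"fingers":0.065},{"rx":0,"ry":0,"rz":0,"dx":0,"dy":0,"dz":0,"fingers":0.065},{"rx":0,"ry":0,"rz":0,"dx":0,"dy":0,"dz":0,"fingers":0.03},{"rx":0,"ry":0,"rz":0,"dx":0,"dy":0,"dz":0,"fingers":0.03},{"rx":0,"ry":0,"rz":0,"dx":0,"dy":0,"dz":0,"fingers":0.03},{"rx":0,"ry":0,"rz":0,"dx":0,"dy":0,"dz":0,"fingers":0.03},{"rx":0,"ry":0,"rz":0,"dx":0,"dy":0,"dz":0,"fingers":0.03},{"rx":0,"ry":0,"rz":0,"dx":0,"dy":0,"dz":0,"fingers":0.03},{"rx":0,"ry":0,"rz":0,"dx":0,"dy":0,"dz":-0.01,"fingers":0.03}]'

```text
time_s: 17.35
position: [0.5905, 0.0565, 0.0515]
tool_rot: [[-0.684, 0.73, -0.002], [0.73, 0.684, 0.0], [0.001, -0.001, -1.0]]
ft_force: [1.0, 0.6, -0.4]
grip_width: 0.0436
gripper_force: 34.4
```

Emit:
arm_command --deltas '[{"rx":0,"ry":0,"rz":0,"dx":0,"dy":0,"dz":-0.02,"fingers":0.03},{"rx":0,"ry":0,"rz":0,"dx":0,"dy":0,"dz":-0.03,"fingers":0.03},{"rx":0,"ry":0,"rz":0,"dx":0,"dy":0,"dz":-0.03,"fingers":0.03},{"rx":0,"ry":0,"rz":0,"dx":0,"dy":0,"dz":-0.01,"fingers":0.03},{"rx":0,"ry":0,"rz":0,"dx":0,"dy":0,"dz":0,"fingers":0.03}]'

```text
time_s: 17.85
position: [0.5913, 0.0566, 0.1429]
tool_rot: [[-0.684, 0.73, 0.002], [0.73, 0.684, -0.0], [-0.002, 0.002, -1.0]]
ft_force: [0.3, 0.1, -2.1]
grip_width: 0.0433
gripper_force: 34.5
```

Emit:
arm_command --deltas '[{"rx":0,"ry":0,"rz":0,"dx":-0.01,"dy":-0.016,"dz":0,"fingers":0.03},{"rx":0,"ry":0,"rz":0,"dx":-0.018,"dy":-0.028,"dz":0,"fingers":0.03},{"rx":0,"ry":0,"rz":0,"dx":-0.022,"dy":-0.035,"dz":0,"fingers":0.03},{"rx":0,"ry":0,"rz":0,"dx":-0.022,"dy":-0.035,"dz":0,"fingers":0.03},{"rx":0,"ry":0,"rz":0,"dx":-0.022,"dy":-0.035,"dz":0,"fingers":0.03},{"rx":0,"ry":0,"rz":0,"dx":-0.022,"dy":-0.035,"dz":0,"fingers":0.03},{"rx":0,"ry":0,"rz":0,"dx":-0.022,"dy":-0.035,"dz":0,"fingers":0.03},{"rx":0,"ry":0,"rz":0,"dx":-0.022,"dy":-0.035,"dz":0,"fingers":0.03},{"rx":0,"ry":0,"rz":0,"dx":-0.022,"dy":-0.035,"dz":0,"fingers":0.03},{"rx":0,"ry":0,"rz":0,"dx":-0.011,"dy":-0.017,"dz":0,"fingers":0.03},{"rx":0,"ry":0,"rz":0,"dx":-0.004,"dy":-0.007,"dz":0,"fingers":0.03},{"rx":0,"ry":0,"rz":0,"dx":0,"dy":0,"dz":0,"fingers":0.03}]'

```text
time_s: 19.05
position: [0.4967, -0.3013, 0.1403]
tool_rot: [[-0.683, 0.731, -0.002], [0.731, 0.683, 0.002], [0.003, -0.0, -1.0]]
ft_force: [0.6, 0.4, -1.4]
grip_width: 0.0431
gripper_force: 34.6
```

Emit:
arm_command --deltas '[{"rx":0,"ry":0,"rz":0,"dx":0,"dy":0,"dz":0.02,"fingers":0.03},{"rx":0,"ry":0,"rz":0,"dx":0,"dy":0,"dz":0.03,"fingers":0.03},{"rx":0,"ry":0,"rz":0,"dx":0,"dy":0,"dz":0.03,"fingers":0.03},{"rx":0,"ry":0,"rz":0,"dx":0,"dy":0,"dz":0.015,"fingers":0.03},{"rx":0,"ry":0,"rz":0,"dx":0,"dy":0,"dz":0.004,"fingers":0.03},{"rx":0,"ry":0,"rz":0,"dx":0,"dy":0,"dz":0,"fingers":0.03}]'

```text
time_s: 19.65
position: [0.4975, -0.2992, 0.0425]
tool_rot: [[-0.685, 0.729, -0.001], [0.729, 0.685, 0.001], [0.002, 0.0, -1.0]]
ft_force: [0.4, -0.7, -0.7]
grip_width: 0.043
gripper_force: 35.2
```

Emit:
arm_command --deltas '[{"rx":0,"ry":0,"rz":0,"dx":0,"dy":0,"dz":0.001,"fingers":0.03},{"rx":0,"ry":0,"rz":0,"dx":0,"dy":0,"dz":0,"fingers":0.05},{"rx":0,"ry":0,"rz":0,"dx":0,"dy":0,"dz":0,"fingers":0.06},{"rx":0,"ry":0,"rz":0,"dx":0,"dy":0,"dz":0,"fingers":0.06},{"rx":0,"ry":0,"rz":0,"dx":0,"dy":0,"dz":0,"fingers":0.06},{"rx":0,"ry":0,"rz":0,"dx":0,"dy":0,"dz":-0.03,"fingers":0.06},{"rx":0,"ry":0,"rz":0,"dx":0,"dy":0,"dz":-0.04,"fingers":0.06},{"rx":0,"ry":0,"rz":0,"dx":0,"dy":0,"dz":-0.03,"fingers":0.06},{"rx":0,"ry":0,"rz":0,"dx":0,"dy":0,"dz":-0.02,"fingers":0.06},{"rx":0,"ry":0,"rz":0,"dx":0,"dy":0,"dz":0,"fingers":0.075},{"rx":0,"ry":0,"rz":0,"dx":0,"dy":0,"dz":0,"fingers":0.075}]'

```text
time_s: 20.75
position: [0.497, -0.3011, 0.1611]
tool_rot: [[-0.684, 0.73, -0.001], [0.73, 0.684, 0.0], [0.001, -0.0, -1.0]]
ft_force: [-0.6, -0.4, -0.2]
grip_width: 0.075
gripper_force: 0.0
```

```bash
cat > m.py <<'E'
from h import *
from scipy.optimize import minimize
HR=dict(red=[(0,8),(172,180)],yellow=[(20,35)],blue=[(105,130)])
a_=np.linspace(0,2*np.pi,96,endpoint=False)
def cam(im,wrist,P):
    K=np.array(im["camera_matrix"]);c=(np.array(P)-np.array(im["eye"]))@np.array(im["orientation"])
    x,y,z=c[:,0],-c[:,1],-c[:,2]
    if wrist:
        r=np.hypot(x,y);k=np.arctan2(r,z)/np.maximum(r,1e-9)
    else:k=1/z
    return np.c_[K[0,0]*x*k+K[0,2],K[1,1]*y*k+K[1,2]]
def disc(im,wrist,M,c0,r,z,w=45):
    "fit a full-disc colour mask by a projected circle"
    def cost(p):
        m=np.zeros(M.shape,np.uint8);P=cam(im,wrist,np.c_[p[0]+r*np.cos(a_),p[1]+r*np.sin(a_),0*a_+z])
        cv2.fillPoly(m,[(P*16).astype(np.int32)],255,shift=4,lineType=cv2.LINE_AA)
        u,v=[int(t) for t in cam(im,wrist,[[c0[0],c0[1],z]])[0]]
        d=cv2.GaussianBlur(m/255.-M,(0,0),1.)
        return (d[max(0,v-w):v+w,max(0,u-w):u+w]**2).sum()
    c0=np.array(c0);r_=minimize(cost,c0,method="Nelder-Mead",options=dict(initial_simplex=[c0,c0+[.008,0],c0+[0,.008]]))
    return r_.x,r_.fun
def cmask(im,col,smin=110):
    hsv=cv2.cvtColor(im["color"],cv2.COLOR_BGR2HSV)
    return sum(cv2.inRange(hsv,(lo,smin,30),(hi,255,255)) for lo,hi in HR[col]).astype(np.float32)/255
E
python3 - <<'E'
from m import *
np.set_printoptions(precision=4,suppress=True)
C=dict(red=(.591,.057),yellow=(.6487,-.0376),blue=(.538,-.0406))
for n in("top","side"):
    im=env.get_image(n);cv2.imwrite(f"pics/{n}2.png",im["color"])
    for c in C: print(n,c,*disc(im,False,cmask(im,c),C[c],.032,.006,30))
    r=env.look_for("tin",im)[0];b=r["box"];print(n,"tin",r["p"],b,at_z(im,[(b[0]+b[2])/2,(b[1]+b[3])/2],.025))
t=cv2.imread("pics/top2.png");cv2.imwrite("pics/t2.png",cv2.resize(t[150:370,230:500],None,fx=2.2,fy=2.2,interpolation=cv2.INTER_CUBIC))
E
```

```text
top red [0.5893 0.0563] 11.180325134244622
top yellow [ 0.6485 -0.038 ] 4.810842224235846
top blue [ 0.5373 -0.0412] 58.202930368721326
top tin 0.73 [423.6, 268.9, 464.5, 292.9] [ 0.4951 -0.3063  0.025 ]
side red [0.5787 0.0531] 125.19460396289776
side yellow [ 0.6289 -0.0135] 307.47543393940987
side blue [ 0.5375 -0.0443] 15.795000042093806
side tin 0.55 [272.0, 210.8, 295.0, 234.2] [ 0.587  -0.0216  0.025 ]
```

View pics/t2.png

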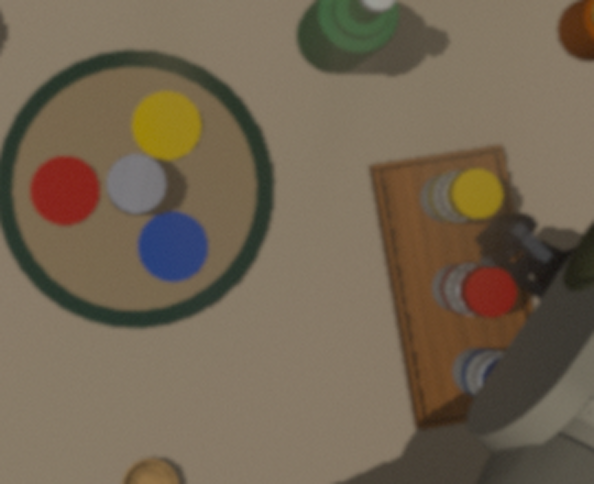

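The top view shows the mat clear except for the tin at crop (137,184), and all three jars standing in the tray in line. The coaster fits agree with the 64 mm geometry. On to the tin.

Emit:
arm_command --deltas '[{"rx":0,"ry":0,"rz":0,"dx":0.01,"dy":0.018,"dz":0,"fingers":0.075},{"rx":0,"ry":0,"rz":0,"dx":0.02,"dy":0.036,"dz":0,"fingers":0.075},{"rx":0,"ry":0,"rz":0,"dx":0.022,"dy":0.04,"dz":0,"fingers":0.075},{"rx":0,"ry":0,"rz":0,"dx":0.022,"dy":0.04,"dz":0,"fingers":0.075},{"rx":0,"ry":0,"rz":0,"dx":0.022,"dy":0.04,"dz":0,"fingers":0.075},{"rx":0,"ry":0,"rz":0,"dx":0.022,"dy":0.04,"dz":0,"fingers":0.075},{"rx":0,"ry":0,"rz":0,"dx":0.02,"dy":0.036,"dz":0,"fingers":0.075},{"rx":0,"ry":0,"rz":0,"dx":0.01,"dy":0.018,"dz":0,"fingers":0.075},{"rx":0,"ry":0,"rz":0,"dx":0,"dy":0,"dz":0,"fingers":0.075},{"rx":0,"ry":0,"rz":0,"dx":0,"dy":0,"dz":0,"fingers":0.075}]'

```text
time_s: 21.95
position: [0.5914, -0.0101, 0.1609]
tool_rot: [[-0.684, 0.729, -0.001], [0.729, 0.684, -0.0], [0.001, -0.001, -1.0]]
ft_force: [-0.3, -0.4, 0.8]
grip_width: 0.075
gripper_force: 0.0
```

```bash
python3 - <<'E'
from m import *
np.set_printoptions(precision=4,suppress=True)
im=env.get_image("wrist");cv2.imwrite("pics/w3.png",im["color"]);s=env.observe();print(s["position"])
C=dict(red=(.589,.0563),yellow=(.6485,-.038),blue=(.5373,-.0412))
for c in C: print(c,*disc(im,True,cmask(im,c),C[c],.032,.006,90))
hsv=cv2.cvtColor(im["color"],cv2.COLOR_BGR2HSV)
M=cv2.inRange(hsv,(0,0,150),(180,25,255)).astype(np.float32)/255
print("tin",*disc(im,True,M,(.592,-.0085),.0265,.043,70))
for t in((.592,-.0085,.043),):print(cam(im,True,[t]))
E
```

```text
[ 0.5914 -0.0108  0.1611]
red [0.5892 0.0578] 21.307008875163906
yellow [ 0.6481 -0.0367] 185.75421425418074
blue [ 0.537  -0.0392] 54.10208541622458
tin [ 0.5923 -0.0057] 84.05632603307066
[[279.6656 205.5081]]
```

View pics/w3.png

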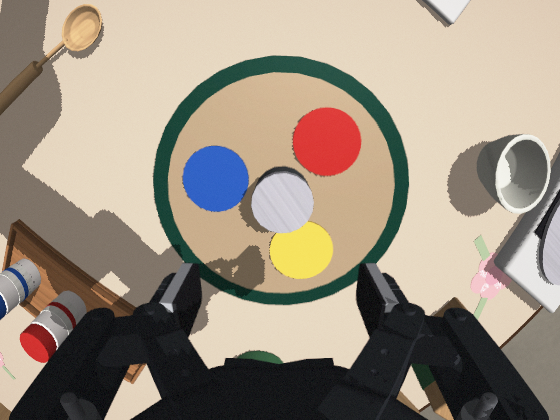

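Emit:
arm_command --deltas '[{"rx":0,"ry":0,"rz":0,"dx":0.0025,"dy":0.003,"dz":0.03,"fingers":0.075},{"rx":0,"ry":0,"rz":0,"dx":0,"dy":0,"dz":0.04,"fingers":0.075},{"rx":0,"ry":0,"rz":0,"dx":0,"dy":0,"dz":0.04,"fingers":0.075},{"rx":0,"ry":0,"rz":0,"dx":0,"dy":0,"dz":0.025,"fingers":0.075},{"rx":0,"ry":0,"rz":0,"dx":0,"dy":0,"dz":0.01,"fingers":0.075},{"rx":0,"ry":0,"rz":0,"dx":0,"dy":0,"dz":0.006,"fingers":0.075},{"rx":0,"ry":0,"rz":0,"dx":0,"dy":0,"dz":0,"fingers":0.04},{"rx":0,"ry":0,"rz":0,"dx":0,"dy":0,"dz":0,"fingers":0.04},{"rx":0,"ry":0,"rz":0,"dx":0,"dy":0,"dz":0,"fingers":0.04},{"rx":0,"ry":0,"rz":0,"dx":0,"dy":0,"dz":0,"fingers":0.04}]' --squeeze 30

```text
time_s: 23.0
position: [0.5929, -0.0065, 0.0119]
tool_rot: [[-0.684, 0.73, 0.002], [0.73, 0.684, -0.001], [-0.002, 0.001, -1.0]]
ft_force: [-0.3, -2.2, 6.5]
grip_width: 0.052
gripper_force: 31.8
```

Emit:
arm_command --deltas '[{"rx":0,"ry":0,"rz":0,"dx":0,"dy":0,"dz":0,"fingers":0.075},{"rx":0,"ry":0,"rz":0,"dx":0,"dy":0,"dz":0,"fingers":0.075},{"rx":0,"ry":0,"rz":0,"dx":0,"dy":0,"dz":0,"fingers":0.075},{"rx":0,"ry":0,"rz":0.14,"dx":0,"dy":0,"dz":0,"fingers":0.075},{"rx":0,"ry":0,"rz":0.14,"dx":0,"dy":0,"dz":0,"fingers":0.075},{"rx":0,"ry":0,"rz":0.14,"dx":0,"dy":0,"dz":0,"fingers":0.075},{"rx":0,"ry":0,"rz":0.14,"dx":0,"dy":0,"dz":0,"fingers":0.075},{"rx":0,"ry":0,"rz":0.14,"dx":0,"dy":0,"dz":0,"fingers":0.075},{"rx":0,"ry":0,"rz":0.14,"dx":0,"dy":0,"dz":0,"fingers":0.075},{"rx":0,"ry":0,"rz":0.14,"dx":0,"dy":0,"dz":0,"fingers":0.075},{"rx":0,"ry":0,"rz":0.14,"dx":0,"dy":0,"dz":0,"fingers":0.075},{"rx":0,"ry":0,"rz":0.14,"dx":0,"dy":0,"dz":0,"fingers":0.075}]'

```text
time_s: 24.2
position: [0.592, -0.0061, 0.0104]
tool_rot: [[0.491, 0.871, -0.001], [0.871, -0.491, 0.0], [-0.0, -0.001, -1.0]]
ft_force: [-0.2, 0.4, 0.2]
grip_width: 0.0754
gripper_force: 0.0
```

Emit:
arm_command --deltas '[{"rx":0,"ry":0,"rz":0.14,"dx":0,"dy":0,"dz":0,"fingers":0.075},{"rx":0,"ry":0,"rz":0.14,"dx":0,"dy":0,"dz":0,"fingers":0.075},{"rx":0,"ry":0,"rz":0.03,"dx":0,"dy":0,"dz":0,"fingers":0.075},{"rx":0,"ry":0,"rz":0,"dx":0,"dy":0,"dz":0,"fingers":0.04},{"rx":0,"ry":0,"rz":0,"dx":0,"dy":0,"dz":0,"fingers":0.04},{"rx":0,"ry":0,"rz":0,"dx":0,"dy":0,"dz":0,"fingers":0.04},{"rx":0,"ry":0,"rz":0,"dx":0,"dy":0,"dz":0,"fingers":0.04},{"rx":0,"ry":0,"rz":0,"dx":0,"dy":0,"dz":0,"fingers":0.04},{"rx":0,"ry":0,"rz":0,"dx":0,"dy":0,"dz":-0.01,"fingers":0.04},{"rx":0,"ry":0,"rz":0,"dx":0,"dy":0,"dz":-0.02,"fingers":0.04},{"rx":0,"ry":0,"rz":0,"dx":0,"dy":0,"dz":-0.02,"fingers":0.04},{"rx":0,"ry":0,"rz":0,"dx":0,"dy":0,"dz":-0.02,"fingers":0.04}]'

```text
time_s: 25.4
position: [0.5919, -0.0061, 0.0816]
tool_rot: [[0.729, 0.684, -0.001], [0.684, -0.729, 0.0], [-0.0, -0.001, -1.0]]
ft_force: [-0.3, 0.1, -1.5]
grip_width: 0.0516
gripper_force: 31.7
```

Emit:
arm_command --deltas '[{"rx":0,"ry":0,"rz":0,"dx":0.006,"dy":-0.015,"dz":0,"fingers":0.04},{"rx":0,"ry":0,"rz":0,"dx":0.012,"dy":-0.03,"dz":0,"fingers":0.04},{"rx":0,"ry":0,"rz":0,"dx":0.015,"dy":-0.036,"dz":0,"fingers":0.04},{"rx":0,"ry":0,"rz":0,"dx":0.015,"dy":-0.036,"dz":0,"fingers":0.04},{"rx":0,"ry":0,"rz":0,"dx":0.015,"dy":-0.036,"dz":0,"fingers":0.04},{"rx":0,"ry":0,"rz":0,"dx":0.015,"dy":-0.036,"dz":0,"fingers":0.04},{"rx":0,"ry":0,"rz":0,"dx":0.015,"dy":-0.036,"dz":0,"fingers":0.04},{"rx":0,"ry":0,"rz":0,"dx":0.015,"dy":-0.036,"dz":0,"fingers":0.04},{"rx":0,"ry":0,"rz":0,"dx":0.011,"dy":-0.026,"dz":0,"fingers":0.04},{"rx":0,"ry":0,"rz":0,"dx":0.0055,"dy":-0.011,"dz":0,"fingers":0.04},{"rx":0,"ry":0,"rz":0,"dx":0,"dy":0,"dz":0,"fingers":0.04},{"rx":0,"ry":0,"rz":0,"dx":0,"dy":0,"dz":0,"fingers":0.04}]'

```text
time_s: 26.6
position: [0.479, 0.2958, 0.0802]
tool_rot: [[0.729, 0.684, -0.001], [0.684, -0.729, -0.001], [-0.001, -0.0, -1.0]]
ft_force: [0.5, -1.2, -1.2]
grip_width: 0.0519
gripper_force: 31.7
```

```bash
cat > ring.py <<'E'
from m import *
np.set_printoptions(precision=4,suppress=True)
def unray(im,px):
    K=np.array(im["camera_matrix"]);d=(np.array(px)-K[:2,2])/K[0,0];r=np.linalg.norm(d,axis=1)
    c=np.c_[d[:,0]*np.sin(r)/r,-d[:,1]*np.sin(r)/r,-np.cos(r)];return c@np.array(im["orientation"]).T
def ring():
    im=env.get_image("wrist");s=env.observe()
    hsv=cv2.cvtColor(im["color"],cv2.COLOR_BGR2HSV);g=cv2.inRange(hsv,(45,80,40),(85,255,255))
    D=unray(im,np.argwhere(g)[:,::-1].astype(float));e=np.array(im["eye"]);D=D[D[:,2]<-.1]
    W=(e+D*((.010-e[2])/D[:,2])[:,None])[:,:2];W=W[np.hypot(*(W-[.4787,.2966]).T)<.05]
    r=minimize(lambda c:np.abs(np.hypot(*(W-c[:2]).T)-c[2]).sum(),[.4787,.2966,.035],method="Nelder-Mead")
    print(s["position"],"ring",r.x,len(W),r.fun/len(W));return im
E
python3 - <<'E'
from ring import *
im=ring();cv2.imwrite("pics/w4.png",im["color"])
E
```

```text
[0.4793 0.2954 0.0803] ring [0.4779 0.2984 0.0329] 1418 0.0013415246493752742
```

View pics/w4.png

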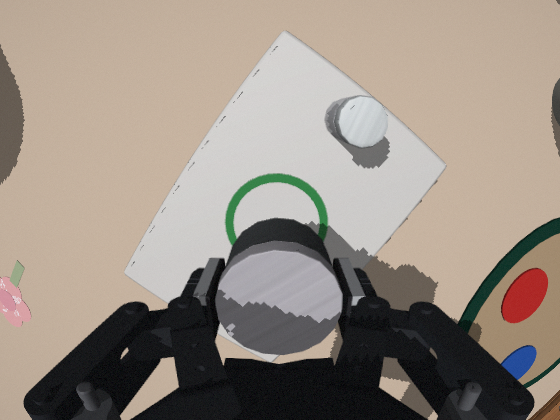

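The tin is held upright at (278,285), and the green ring shows behind it at (277,215). The ring centre from three views agrees within 2 mm. I'll lower it.

Emit:
arm_command --deltas '[{"rx":0,"ry":0,"rz":0,"dx":0.0005,"dy":-0.0015,"dz":0.015,"fingers":0.04},{"rx":0,"ry":0,"rz":0,"dx":0,"dy":0,"dz":0.02,"fingers":0.04},{"rx":0,"ry":0,"rz":0,"dx":0,"dy":0,"dz":0.015,"fingers":0.04},{"rx":0,"ry":0,"rz":0,"dx":0,"dy":0,"dz":0.007,"fingers":0.04},{"rx":0,"ry":0,"rz":0,"dx":0,"dy":0,"dz":0.003,"fingers":0.04},{"rx":0,"ry":0,"rz":0,"dx":0,"dy":0,"dz":0.0015,"fingers":0.04},{"rx":0,"ry":0,"rz":0,"dx":0,"dy":0,"dz":0,"fingers":0.04}]'

```text
time_s: 27.35
position: [0.4788, 0.2976, 0.0196]
tool_rot: [[0.73, 0.684, 0.001], [0.684, -0.73, 0.0], [0.001, 0.0, -1.0]]
ft_force: [0.4, -0.8, -1.2]
grip_width: 0.0518
gripper_force: 31.7
```

Emit:
arm_command --deltas '[{"rx":0,"ry":0,"rz":0,"dx":0,"dy":0,"dz":0.001,"fingers":0.04},{"rx":0,"ry":0,"rz":0,"dx":0,"dy":0,"dz":0.0005,"fingers":0.04},{"rx":0,"ry":0,"rz":0,"dx":0,"dy":0,"dz":0.0003,"fingers":0.04}]'

```text
time_s: 27.65
position: [0.4785, 0.2979, 0.0177]
tool_rot: [[0.729, 0.684, 0.0], [0.684, -0.729, 0.0], [0.0, 0.0, -1.0]]
ft_force: [-1.0, -0.5, 4.9]
grip_width: 0.0522
gripper_force: 31.9
```

Emit:
arm_command --deltas '[{"rx":0,"ry":0,"rz":0,"dx":0,"dy":0,"dz":0,"fingers":0.055},{"rx":0,"ry":0,"rz":0,"dx":0,"dy":0,"dz":0,"fingers":0.065},{"rx":0,"ry":0,"rz":0,"dx":0,"dy":0,"dz":0,"fingers":0.07},{"rx":0,"ry":0,"rz":0,"dx":0,"dy":0,"dz":0,"fingers":0.07},{"rx":0,"ry":0,"rz":0,"dx":0,"dy":0,"dz":-0.03,"fingers":0.07},{"rx":0,"ry":0,"rz":0,"dx":0,"dy":0,"dz":-0.04,"fingers":0.07},{"rx":0,"ry":0,"rz":0,"dx":0,"dy":0,"dz":-0.04,"fingers":0.065},{"rx":0,"ry":0,"rz":0,"dx":0,"dy":0,"dz":-0.04,"fingers":0.065},{"rx":0,"ry":0,"rz":0,"dx":0,"dy":0,"dz":0,"fingers":0.065},{"rx":0,"ry":0,"rz":0,"dx":0,"dy":0,"dz":0,"fingers":0.065}]'

```text
time_s: 28.65
position: [0.4784, 0.2978, 0.1678]
tool_rot: [[0.729, 0.684, 0.001], [0.684, -0.729, 0.0], [0.001, 0.0, -1.0]]
ft_force: [0.9, -0.3, 0.1]
grip_width: 0.0651
gripper_force: 0.0
```

```bash
python3 - <<'E'
from ring import *
im=ring()
hsv=cv2.cvtColor(im["color"],cv2.COLOR_BGR2HSV);M=cv2.inRange(hsv,(0,0,0),(180,255,170))
cv2.imwrite("pics/w5.png",im["color"])
P=cam(im,True,np.c_[.4785+.0265*np.cos(a_),.297+.0265*np.sin(a_),0*a_+.05]);c=im["color"].copy();cv2.polylines(c,[(P*16).astype(np.int32)],True,(0,0,255),1,shift=4)
P=cam(im,True,np.c_[.4785+.034*np.cos(a_),.297+.034*np.sin(a_),0*a_+.01]);cv2.polylines(c,[(P*16).astype(np.int32)],True,(255,0,0),1,shift=4)
u,v=P.mean(0).astype(int);cv2.imwrite("pics/w5o.png",cv2.resize(c[max(0,v-75):v+75,u-100:u+100],None,fx=4,fy=4))
E
```

```text
[0.478  0.2976 0.1666] ring [0.4773 0.2979 0.0333] 769 0.0013103710047845689
```

View pics/w5o.png

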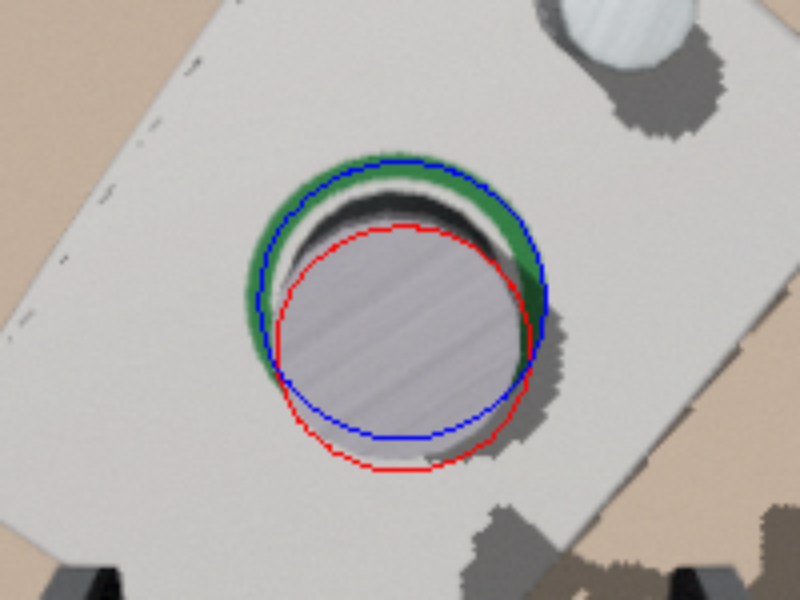

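The view shows the tin upright inside the green ring, centred on it horizontally at about (399) against (398), with even clearance at the back. I'll fetch the red jar next, turned 90 degrees from the first grasp, which centres it.

Emit:
arm_command --deltas '[{"rx":0,"ry":0,"rz":0,"dx":-0.013,"dy":0.015,"dz":0,"fingers":0.062},{"rx":0,"ry":0,"rz":0,"dx":-0.0266,"dy":0.0302,"dz":0,"fingers":0.062},{"rx":0,"ry":0,"rz":0,"dx":-0.0266,"dy":0.0302,"dz":0,"fingers":0.062},{"rx":0,"ry":0,"rz":0,"dx":-0.0266,"dy":0.0302,"dz":0,"fingers":0.062},{"rx":0,"ry":0,"rz":0,"dx":-0.0266,"dy":0.0302,"dz":0,"fingers":0.062},{"rx":0,"ry":0,"rz":0,"dx":-0.0266,"dy":0.0302,"dz":0,"fingers":0.062},{"rx":0,"ry":0,"rz":0,"dx":-0.0266,"dy":0.0302,"dz":0,"fingers":0.062},{"rx":0,"ry":0,"rz":0,"dx":-0.0266,"dy":0.0302,"dz":0,"fingers":0.062},{"rx":0,"ry":0,"rz":0,"dx":-0.0266,"dy":0.0302,"dz":0,"fingers":0.062},{"rx":0,"ry":0,"rz":0,"dx":-0.0266,"dy":0.0302,"dz":0,"fingers":0.062},{"rx":0,"ry":0,"rz":0,"dx":-0.0266,"dy":0.0302,"dz":0,"fingers":0.062},{"rx":0,"ry":0,"rz":0,"dx":-0.0266,"dy":0.0302,"dz":0,"fingers":0.062}]'

```text
time_s: 29.9
position: [0.4923, -0.1659, 0.1658]
tool_rot: [[0.729, 0.684, -0.003], [0.684, -0.729, 0.002], [-0.001, -0.003, -1.0]]
ft_force: [0.3, 0.3, 0.3]
grip_width: 0.0623
gripper_force: 0.0
```

Emit:
arm_command --deltas '[{"rx":0,"ry":0,"rz":0,"dx":-0.0266,"dy":0.0302,"dz":0,"fingers":0.062},{"rx":0,"ry":0,"rz":0,"dx":-0.0266,"dy":0.0302,"dz":0,"fingers":0.062},{"rx":0,"ry":0,"rz":0,"dx":-0.0266,"dy":0.0302,"dz":0,"fingers":0.062},{"rx":0,"ry":0,"rz":0,"dx":-0.0105,"dy":0.011,"dz":0,"fingers":0.062},{"rx":0,"ry":0,"rz":0,"dx":0,"dy":0,"dz":0,"fingers":0.062},{"rx":0,"ry":0,"rz":0,"dx":0,"dy":0,"dz":0,"fingers":0.062}]'

```text
time_s: 30.5
position: [0.4964, -0.2993, 0.1663]
tool_rot: [[0.729, 0.684, -0.002], [0.684, -0.729, 0.002], [0.0, -0.003, -1.0]]
ft_force: [0.0, -0.5, 0.0]
grip_width: 0.0624
gripper_force: 0.0
```

Emit:
arm_command --deltas '[{"rx":0,"ry":0,"rz":0,"dx":0,"dy":0.0014,"dz":0.03,"fingers":0.062},{"rx":0,"ry":0,"rz":0,"dx":0,"dy":0,"dz":0.04,"fingers":0.062},{"rx":0,"ry":0,"rz":0,"dx":0,"dy":0,"dz":0.03,"fingers":0.062},{"rx":0,"ry":0,"rz":0,"dx":0,"dy":0,"dz":0.02,"fingers":0.062},{"rx":0,"ry":0,"rz":0,"dx":0,"dy":0,"dz":0.004,"fingers":0.062},{"rx":0,"ry":0,"rz":0,"dx":0,"dy":0,"dz":0,"fingers":0.062},{"rx":0,"ry":0,"rz":0,"dx":0,"dy":0,"dz":0,"fingers":0.03},{"rx":0,"ry":0,"rz":0,"dx":0,"dy":0,"dz":0,"fingers":0.03},{"rx":0,"ry":0,"rz":0,"dx":0,"dy":0,"dz":0,"fingers":0.03},{"rx":0,"ry":0,"rz":0,"dx":0,"dy":0,"dz":0,"fingers":0.03},{"rx":0,"ry":0,"rz":0,"dx":0,"dy":0,"dz":0,"fingers":0.03},{"rx":0,"ry":0,"rz":0,"dx":0,"dy":0,"dz":0,"fingers":0.03}]' --squeeze 40

```text
time_s: 31.7
position: [0.498, -0.3013, 0.0448]
tool_rot: [[0.729, 0.684, 0.001], [0.684, -0.729, -0.001], [0.0, 0.001, -1.0]]
ft_force: [-1.6, 3.0, 7.8]
grip_width: 0.043
gripper_force: 39.8
```

Emit:
arm_command --deltas '[{"rx":0,"ry":0,"rz":0,"dx":0,"dy":0,"dz":-0.01,"fingers":0.03},{"rx":0,"ry":0,"rz":0,"dx":0,"dy":0,"dz":-0.03,"fingers":0.03},{"rx":0,"ry":0,"rz":0,"dx":0,"dy":0,"dz":-0.03,"fingers":0.03},{"rx":0,"ry":0,"rz":0,"dx":0,"dy":0,"dz":-0.03,"fingers":0.03},{"rx":0,"ry":0,"rz":0,"dx":0,"dy":0,"dz":-0.01,"fingers":0.03},{"rx":0,"ry":0,"rz":0,"dx":0,"dy":0,"dz":0,"fingers":0.03}]'

```text
time_s: 32.3
position: [0.4981, -0.3018, 0.1547]
tool_rot: [[0.729, 0.684, 0.002], [0.684, -0.729, -0.002], [0.0, 0.003, -1.0]]
ft_force: [-0.4, 0.8, -1.9]
grip_width: 0.0435
gripper_force: 40.4
```

Emit:
arm_command --deltas '[{"rx":0,"ry":0,"rz":0,"dx":0.015,"dy":-0.0096,"dz":0,"fingers":0.03},{"rx":0,"ry":0,"rz":0,"dx":0.027,"dy":-0.0173,"dz":0,"fingers":0.03},{"rx":0,"ry":0,"rz":0,"dx":0.0345,"dy":-0.022,"dz":0,"fingers":0.03},{"rx":0,"ry":0,"rz":0,"dx":0.0345,"dy":-0.022,"dz":0,"fingers":0.03},{"rx":0,"ry":0,"rz":0,"dx":0.0345,"dy":-0.022,"dz":0,"fingers":0.03},{"rx":0,"ry":0,"rz":0,"dx":0.0345,"dy":-0.022,"dz":0,"fingers":0.03},{"rx":0,"ry":0,"rz":0,"dx":0.0345,"dy":-0.022,"dz":0,"fingers":0.03},{"rx":0,"ry":0,"rz":0,"dx":0.0345,"dy":-0.022,"dz":0,"fingers":0.03},{"rx":0,"ry":0,"rz":0,"dx":0.0345,"dy":-0.022,"dz":0,"fingers":0.03},{"rx":0,"ry":0,"rz":0,"dx":0.02,"dy":-0.0128,"dz":0,"fingers":0.03},{"rx":0,"ry":0,"rz":0,"dx":0.0082,"dy":-0.0057,"dz":0,"fingers":0.03},{"rx":0,"ry":0,"rz":0,"dx":0,"dy":0,"dz":0,"fingers":0.03}]'

```text
time_s: 33.5
position: [0.588, 0.0585, 0.1521]
tool_rot: [[0.728, 0.686, -0.002], [0.686, -0.728, 0.0], [-0.002, -0.002, -1.0]]
ft_force: [0.8, -0.1, -0.5]
grip_width: 0.0434
gripper_force: 40.4
```

Emit:
arm_command --deltas '[{"rx":0,"ry":0,"rz":0,"dx":0,"dy":0,"dz":0.02,"fingers":0.03},{"rx":0,"ry":0,"rz":0,"dx":0,"dy":0,"dz":0.03,"fingers":0.03},{"rx":0,"ry":0,"rz":0,"dx":0,"dy":0,"dz":0.03,"fingers":0.03},{"rx":0,"ry":0,"rz":0,"dx":0,"dy":0,"dz":0.015,"fingers":0.03},{"rx":0,"ry":0,"rz":0,"dx":0,"dy":0,"dz":0.005,"fingers":0.03},{"rx":0,"ry":0,"rz":0,"dx":0,"dy":0,"dz":0,"fingers":0.03},{"rx":0,"ry":0,"rz":0,"dx":0,"dy":0,"dz":0,"fingers":0.03}]'

```text
time_s: 34.2
position: [0.589, 0.0567, 0.0542]
tool_rot: [[0.73, 0.684, 0.001], [0.684, -0.73, -0.0], [0.001, 0.001, -1.0]]
ft_force: [0.7, -0.1, -1.0]
grip_width: 0.0435
gripper_force: 40.4
```

Emit:
arm_command --deltas '[{"rx":0,"ry":0,"rz":0,"dx":0,"dy":0,"dz":0.005,"fingers":0.03},{"rx":0,"ry":0,"rz":0,"dx":0,"dy":0,"dz":0.003,"fingers":0.03},{"rx":0,"ry":0,"rz":0,"dx":0,"dy":0,"dz":0.001,"fingers":0.03},{"rx":0,"ry":0,"rz":0,"dx":0,"dy":0,"dz":0.001,"fingers":0.03},{"rx":0,"ry":0,"rz":0,"dx":0,"dy":0,"dz":0,"fingers":0.03}]'

```text
time_s: 34.7
position: [0.5888, 0.0577, 0.0453]
tool_rot: [[0.729, 0.685, 0.002], [0.685, -0.729, 0.0], [0.001, 0.001, -1.0]]
ft_force: [-5.1, 3.5, 15.5]
grip_width: 0.0434
gripper_force: 39.0
```

```bash
python3 - <<'E'
from h import *
s=env.observe();print(s["position"],s["ft_force"])
im=env.get_image("wrist");cv2.imwrite("pics/w6.png",im["color"][100:400,100:460])
E
```

```text
[0.58877294 0.05774495 0.04534839] [-5.11538672  3.54614027 15.54873665]
```

View pics/w6.png

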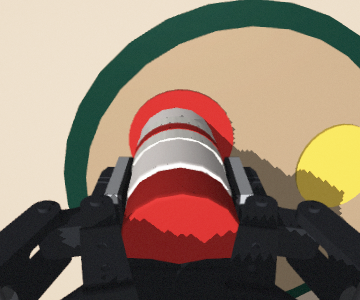

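The red jar rests on its coaster (15 N contact), with the coaster rim (130–234) even on both sides of the jar's base. I'll release it.

Emit:
arm_command --deltas '[{"rx":0,"ry":0,"rz":0,"dx":0,"dy":0,"dz":-0.001,"fingers":0.03},{"rx":0,"ry":0,"rz":0,"dx":0,"dy":0,"dz":0,"fingers":0.045},{"rx":0,"ry":0,"rz":0,"dx":0,"dy":0,"dz":0,"fingers":0.055},{"rx":0,"ry":0,"rz":0,"dx":0,"dy":0,"dz":0,"fingers":0.062},{"rx":0,"ry":0,"rz":0,"dx":0,"dy":0,"dz":0,"fingers":0.062},{"rx":0,"ry":0,"rz":0,"dx":0,"dy":0,"dz":-0.03,"fingers":0.062},{"rx":0,"ry":0,"rz":0,"dx":0,"dy":0,"dz":-0.04,"fingers":0.062},{"rx":0,"ry":0,"rz":0,"dx":0,"dy":0,"dz":-0.03,"fingers":0.062},{"rx":0,"ry":0,"rz":-0.125,"dx":0,"dy":0,"dz":0,"fingers":0.062},{"rx":0,"ry":0,"rz":-0.125,"dx":0,"dy":0,"dz":0,"fingers":0.062},{"rx":0,"ry":0,"rz":-0.125,"dx":0,"dy":0,"dz":0,"fingers":0.062},{"rx":0,"ry":0,"rz":0,"dx":0,"dy":0,"dz":0,"fingers":0.062}]'

```text
time_s: 35.95
position: [0.5886, 0.0572, 0.1442]
tool_rot: [[0.427, 0.904, -0.0], [0.904, -0.427, -0.0], [-0.0, -0.0, -1.0]]
ft_force: [0.3, -0.9, -0.1]
grip_width: 0.0622
gripper_force: 0.0
```

Emit:
arm_command --deltas '[{"rx":0,"ry":0,"rz":0,"dx":-0.015,"dy":0.0065,"dz":0,"fingers":0.062},{"rx":0,"ry":0,"rz":0,"dx":-0.028,"dy":0.012,"dz":0,"fingers":0.062},{"rx":0,"ry":0,"rz":0,"dx":-0.036,"dy":0.0155,"dz":0,"fingers":0.062},{"rx":0,"ry":0,"rz":0,"dx":-0.036,"dy":0.0155,"dz":0,"fingers":0.062},{"rx":0,"ry":0,"rz":0,"dx":-0.036,"dy":0.0155,"dz":0,"fingers":0.062},{"rx":0,"ry":0,"rz":0,"dx":-0.036,"dy":0.0155,"dz":0,"fingers":0.062},{"rx":0,"ry":0,"rz":0,"dx":-0.036,"dy":0.0155,"dz":0,"fingers":0.062},{"rx":0,"ry":0,"rz":0,"dx":-0.036,"dy":0.0155,"dz":0,"fingers":0.062},{"rx":0,"ry":0,"rz":0,"dx":-0.036,"dy":0.0155,"dz":0,"fingers":0.062},{"rx":0,"ry":0,"rz":0,"dx":-0.018,"dy":0.0078,"dz":0,"fingers":0.062},{"rx":0,"ry":0,"rz":0,"dx":-0.0059,"dy":0.0026,"dz":0,"fingers":0.062},{"rx":0,"ry":0,"rz":0,"dx":0,"dy":0,"dz":0,"fingers":0.062}]'

```text
time_s: 37.15
position: [0.576, -0.2899, 0.144]
tool_rot: [[0.43, 0.903, -0.0], [0.903, -0.43, 0.0], [0.0, -0.001, -1.0]]
ft_force: [-0.3, 0.8, 0.0]
grip_width: 0.0623
gripper_force: 0.0
```

Emit:
arm_command --deltas '[{"rx":0,"ry":0,"rz":0,"dx":0,"dy":0,"dz":0,"fingers":0.062},{"rx":0,"ry":0,"rz":0,"dx":0,"dy":0,"dz":0,"fingers":0.062}]'

```text
time_s: 37.35
position: [0.5766, -0.2882, 0.1445]
tool_rot: [[0.427, 0.904, -0.0], [0.904, -0.427, 0.0], [0.0, -0.0, -1.0]]
ft_force: [-0.6, -0.5, 0.6]
grip_width: 0.0622
gripper_force: 0.0
```

Emit:
arm_command --deltas '[{"rx":0,"ry":0,"rz":0,"dx":-0.001,"dy":0,"dz":0.03,"fingers":0.062},{"rx":0,"ry":0,"rz":0,"dx":0,"dy":0,"dz":0.04,"fingers":0.062},{"rx":0,"ry":0,"rz":0,"dx":0,"dy":0,"dz":0.02,"fingers":0.062},{"rx":0,"ry":0,"rz":0,"dx":0,"dy":0,"dz":0.01,"fingers":0.062},{"rx":0,"ry":0,"rz":0,"dx":0,"dy":0,"dz":0,"fingers":0.062},{"rx":0,"ry":0,"rz":0,"dx":0,"dy":0,"dz":0,"fingers":0.03},{"rx":0,"ry":0,"rz":0,"dx":0,"dy":0,"dz":0,"fingers":0.03},{"rx":0,"ry":0,"rz":0,"dx":0,"dy":0,"dz":0,"fingers":0.03},{"rx":0,"ry":0,"rz":0,"dx":0,"dy":0,"dz":0,"fingers":0.03},{"rx":0,"ry":0,"rz":0,"dx":0,"dy":0,"dz":0,"fingers":0.03},{"rx":0,"ry":0,"rz":0,"dx":0,"dy":0,"dz":0,"fingers":0.03}]'

```text
time_s: 38.45
position: [0.5765, -0.291, 0.046]
tool_rot: [[0.428, 0.904, 0.002], [0.904, -0.428, -0.002], [-0.0, 0.003, -1.0]]
ft_force: [-0.5, 1.5, 6.8]
grip_width: 0.0427
gripper_force: 41.3
```

Emit:
arm_command --deltas '[{"rx":0,"ry":0,"rz":0,"dx":0,"dy":0,"dz":-0.01,"fingers":0.03},{"rx":0,"ry":0,"rz":0,"dx":0,"dy":0,"dz":-0.03,"fingers":0.03},{"rx":0,"ry":0,"rz":0,"dx":0,"dy":0,"dz":-0.03,"fingers":0.03},{"rx":0,"ry":0,"rz":0,"dx":0,"dy":0,"dz":-0.03,"fingers":0.03},{"rx":0,"ry":0,"rz":0,"dx":0,"dy":0,"dz":-0.01,"fingers":0.03},{"rx":0,"ry":0,"rz":0,"dx":0,"dy":0,"dz":0,"fingers":0.03},{"rx":0,"ry":0,"rz":0,"dx":0,"dy":0,"dz":0,"fingers":0.03}]'

```text
time_s: 39.15
position: [0.5753, -0.2904, 0.1529]
tool_rot: [[0.428, 0.904, -0.002], [0.904, -0.428, 0.001], [0.0, -0.002, -1.0]]
ft_force: [0.5, -0.3, -2.3]
grip_width: 0.0427
gripper_force: 41.1
```

Emit:
arm_command --deltas '[{"rx":0,"ry":0,"rz":0,"dx":0.015,"dy":-0.0025,"dz":0,"fingers":0.03},{"rx":0,"ry":0,"rz":0,"dx":0.027,"dy":-0.0045,"dz":0,"fingers":0.03},{"rx":0,"ry":0,"rz":0,"dx":0.036,"dy":-0.006,"dz":0,"fingers":0.03},{"rx":0,"ry":0,"rz":0,"dx":0.036,"dy":-0.006,"dz":0,"fingers":0.03},{"rx":0,"ry":0,"rz":0,"dx":0.036,"dy":-0.006,"dz":0,"fingers":0.03},{"rx":0,"ry":0,"rz":0,"dx":0.036,"dy":-0.006,"dz":0,"fingers":0.03},{"rx":0,"ry":0,"rz":0,"dx":0.036,"dy":-0.006,"dz":0,"fingers":0.03},{"rx":0,"ry":0,"rz":0,"dx":0.025,"dy":-0.004,"dz":0,"fingers":0.03},{"rx":0,"ry":0,"rz":0,"dx":0.0124,"dy":-0.0016,"dz":0,"fingers":0.03},{"rx":0,"ry":0,"rz":0,"dx":0,"dy":0,"dz":0,"fingers":0.03},{"rx":0,"ry":0,"rz":0,"dx":0,"dy":0,"dz":0,"fingers":0.03}]'

```text
time_s: 40.25
position: [0.6481, -0.0386, 0.1537]
tool_rot: [[0.428, 0.904, -0.001], [0.904, -0.428, -0.0], [-0.001, -0.001, -1.0]]
ft_force: [0.0, -0.6, -1.0]
grip_width: 0.043
gripper_force: 41.1
```

Emit:
arm_command --deltas '[{"rx":0,"ry":0,"rz":0,"dx":0,"dy":0,"dz":0.02,"fingers":0.03},{"rx":0,"ry":0,"rz":0,"dx":0,"dy":0,"dz":0.03,"fingers":0.03},{"rx":0,"ry":0,"rz":0,"dx":0,"dy":0,"dz":0.03,"fingers":0.03},{"rx":0,"ry":0,"rz":0,"dx":0,"dy":0,"dz":0.015,"fingers":0.03},{"rx":0,"ry":0,"rz":0,"dx":0,"dy":0,"dz":0.003,"fingers":0.03},{"rx":0,"ry":0,"rz":0,"dx":0,"dy":0,"dz":0,"fingers":0.03},{"rx":0,"ry":0,"rz":0,"dx":0,"dy":0,"dz":0,"fingers":0.03}]'

```text
time_s: 40.95
position: [0.6489, -0.0388, 0.0575]
tool_rot: [[0.429, 0.903, 0.002], [0.903, -0.429, -0.001], [0.0, 0.002, -1.0]]
ft_force: [1.0, -0.4, -1.4]
grip_width: 0.0429
gripper_force: 41.1
```

Emit:
arm_command --deltas '[{"rx":0,"ry":0,"rz":0,"dx":0.001,"dy":-0.001,"dz":0.005,"fingers":0.03},{"rx":0,"ry":0,"rz":0,"dx":0,"dy":0,"dz":0.003,"fingers":0.03},{"rx":0,"ry":0,"rz":0,"dx":0,"dy":0,"dz":0.001,"fingers":0.03},{"rx":0,"ry":0,"rz":0,"dx":0,"dy":0,"dz":0.001,"fingers":0.03},{"rx":0,"ry":0,"rz":0,"dx":0,"dy":0,"dz":0,"fingers":0.03}]'

```text
time_s: 41.45
position: [0.6478, -0.0365, 0.0471]
tool_rot: [[0.428, 0.904, -0.0], [0.904, -0.428, -0.0], [-0.0, -0.0, -1.0]]
ft_force: [-2.5, -0.1, 5.4]
grip_width: 0.0426
gripper_force: 41.7
```

Emit:
arm_command --deltas '[{"rx":0,"ry":0,"rz":0,"dx":0,"dy":0,"dz":0,"fingers":0.045},{"rx":0,"ry":0,"rz":0,"dx":0,"dy":0,"dz":0,"fingers":0.055},{"rx":0,"ry":0,"rz":0,"dx":0,"dy":0,"dz":0,"fingers":0.062},{"rx":0,"ry":0,"rz":0,"dx":0,"dy":0,"dz":0,"fingers":0.062},{"rx":0,"ry":0,"rz":0,"dx":0,"dy":0,"dz":-0.03,"fingers":0.062},{"rx":0,"ry":0,"rz":0,"dx":0,"dy":0,"dz":-0.04,"fingers":0.062},{"rx":0,"ry":0,"rz":0,"dx":0,"dy":0,"dz":-0.03,"fingers":0.062},{"rx":0,"ry":0,"rz":-0.1354,"dx":0,"dy":0,"dz":0,"fingers":0.062},{"rx":0,"ry":0,"rz":-0.1354,"dx":0,"dy":0,"dz":0,"fingers":0.062},{"rx":0,"ry":0,"rz":-0.1354,"dx":0,"dy":0,"dz":0,"fingers":0.062},{"rx":0,"ry":0,"rz":-0.1354,"dx":0,"dy":0,"dz":0,"fingers":0.062},{"rx":0,"ry":0,"rz":-0.1354,"dx":0,"dy":0,"dz":0,"fingers":0.062}]'

```text
time_s: 42.65
position: [0.6479, -0.0367, 0.1462]
tool_rot: [[-0.238, 0.971, -0.0], [0.971, 0.238, -0.0], [0.0, -0.0, -1.0]]
ft_force: [-0.0, 0.2, 0.7]
grip_width: 0.062
gripper_force: 0.0
```

Emit:
arm_command --deltas '[{"rx":0,"ry":0,"rz":0,"dx":-0.009,"dy":-0.012,"dz":0,"fingers":0.062},{"rx":0,"ry":0,"rz":0,"dx":-0.017,"dy":-0.023,"dz":0,"fingers":0.062},{"rx":0,"ry":0,"rz":0,"dx":-0.0215,"dy":-0.029,"dz":0,"fingers":0.062},{"rx":0,"ry":0,"rz":0,"dx":-0.0215,"dy":-0.029,"dz":0,"fingers":0.062},{"rx":0,"ry":0,"rz":0,"dx":-0.0215,"dy":-0.029,"dz":0,"fingers":0.062},{"rx":0,"ry":0,"rz":0,"dx":-0.0215,"dy":-0.029,"dz":0,"fingers":0.062},{"rx":0,"ry":0,"rz":0,"dx":-0.0215,"dy":-0.029,"dz":0,"fingers":0.062},{"rx":0,"ry":0,"rz":0,"dx":-0.0215,"dy":-0.029,"dz":0,"fingers":0.062},{"rx":0,"ry":0,"rz":0,"dx":-0.0215,"dy":-0.029,"dz":0,"fingers":0.062},{"rx":0,"ry":0,"rz":0,"dx":-0.0215,"dy":-0.029,"dz":0,"fingers":0.062},{"rx":0,"ry":0,"rz":0,"dx":-0.011,"dy":-0.015,"dz":0,"fingers":0.062},{"rx":0,"ry":0,"rz":0,"dx":-0.0045,"dy":-0.006,"dz":0,"fingers":0.062}]'

```text
time_s: 43.85
position: [0.4156, -0.3128, 0.1464]
tool_rot: [[-0.227, 0.974, -0.0], [0.974, 0.227, -0.0], [-0.0, -0.0, -1.0]]
ft_force: [0.4, 0.2, 0.7]
grip_width: 0.0619
gripper_force: 0.0
```

Emit:
arm_command --deltas '[{"rx":0,"ry":0,"rz":0,"dx":0,"dy":0,"dz":0,"fingers":0.062},{"rx":0,"ry":0,"rz":0,"dx":0,"dy":0,"dz":0,"fingers":0.062},{"rx":0,"ry":0,"rz":0,"dx":0,"dy":0,"dz":0,"fingers":0.062}]'

```text
time_s: 44.15
position: [0.4179, -0.3105, 0.1463]
tool_rot: [[-0.233, 0.972, -0.0], [0.972, 0.233, 0.0], [0.0, -0.0, -1.0]]
ft_force: [-0.4, 0.2, -0.6]
grip_width: 0.0621
gripper_force: 0.0
```

Emit:
arm_command --deltas '[{"rx":0,"ry":0,"rz":0,"dx":-0.002,"dy":0.0005,"dz":0.03,"fingers":0.062},{"rx":0,"ry":0,"rz":0,"dx":0,"dy":0,"dz":0.04,"fingers":0.062},{"rx":0,"ry":0,"rz":0,"dx":0,"dy":0,"dz":0.021,"fingers":0.062},{"rx":0,"ry":0,"rz":0,"dx":0,"dy":0,"dz":0.01,"fingers":0.062},{"rx":0,"ry":0,"rz":0,"dx":0,"dy":0,"dz":0,"fingers":0.062},{"rx":0,"ry":0,"rz":0,"dx":0,"dy":0,"dz":0,"fingers":0.03},{"rx":0,"ry":0,"rz":0,"dx":0,"dy":0,"dz":0,"fingers":0.03},{"rx":0,"ry":0,"rz":0,"dx":0,"dy":0,"dz":0,"fingers":0.03},{"rx":0,"ry":0,"rz":0,"dx":0,"dy":0,"dz":0,"fingers":0.03},{"rx":0,"ry":0,"rz":0,"dx":0,"dy":0,"dz":0,"fingers":0.03},{"rx":0,"ry":0,"rz":0,"dx":0,"dy":0,"dz":0,"fingers":0.03}]'

```text
time_s: 45.25
position: [0.4191, -0.3136, 0.0466]
tool_rot: [[-0.232, 0.973, 0.002], [0.973, 0.232, -0.002], [-0.002, 0.002, -1.0]]
ft_force: [2.9, 1.2, 6.9]
grip_width: 0.043
gripper_force: 41.0
```

Emit:
arm_command --deltas '[{"rx":0,"ry":0,"rz":0,"dx":0,"dy":0,"dz":-0.01,"fingers":0.03},{"rx":0,"ry":0,"rz":0,"dx":0,"dy":0,"dz":-0.03,"fingers":0.03},{"rx":0,"ry":0,"rz":0,"dx":0,"dy":0,"dz":-0.03,"fingers":0.03},{"rx":0,"ry":0,"rz":0,"dx":0,"dy":0,"dz":-0.01,"fingers":0.03},{"rx":0,"ry":0,"rz":0,"dx":0,"dy":0,"dz":0,"fingers":0.03},{"rx":0,"ry":0,"rz":0,"dx":0,"dy":0,"dz":0,"fingers":0.03}]'

```text
time_s: 45.85
position: [0.4179, -0.3127, 0.1244]
tool_rot: [[-0.232, 0.973, -0.001], [0.973, 0.232, 0.001], [0.001, -0.001, -1.0]]
ft_force: [-0.1, -0.3, -0.5]
grip_width: 0.0429
gripper_force: 41.0
```

Emit:
arm_command --deltas '[{"rx":0,"ry":0,"rz":0,"dx":0.012,"dy":0.009,"dz":0,"fingers":0.03},{"rx":0,"ry":0,"rz":0,"dx":0.022,"dy":0.0165,"dz":0,"fingers":0.03},{"rx":0,"ry":0,"rz":0,"dx":0.0285,"dy":0.0215,"dz":0,"fingers":0.03},{"rx":0,"ry":0,"rz":0,"dx":0.0285,"dy":0.0215,"dz":0,"fingers":0.03},{"rx":0,"ry":0,"rz":0,"dx":0.0285,"dy":0.0215,"dz":0,"fingers":0.03},{"rx":0,"ry":0,"rz":0,"dx":0.0285,"dy":0.0215,"dz":0,"fingers":0.03},{"rx":0,"ry":0,"rz":0,"dx":0.0285,"dy":0.0215,"dz":0,"fingers":0.03},{"rx":0,"ry":0,"rz":0,"dx":0.0285,"dy":0.0215,"dz":0,"fingers":0.03},{"rx":0,"ry":0,"rz":0,"dx":0.022,"dy":0.0165,"dz":0,"fingers":0.03},{"rx":0,"ry":0,"rz":0,"dx":0.0106,"dy":0.0079,"dz":0,"fingers":0.03},{"rx":0,"ry":0,"rz":0,"dx":0,"dy":0,"dz":0,"fingers":0.03},{"rx":0,"ry":0,"rz":0,"dx":0,"dy":0,"dz":0,"fingers":0.03}]'

```text
time_s: 47.05
position: [0.5367, -0.0406, 0.1248]
tool_rot: [[-0.233, 0.973, -0.001], [0.973, 0.233, -0.0], [0.0, -0.001, -1.0]]
ft_force: [-0.1, -0.5, -1.4]
grip_width: 0.0432
gripper_force: 41.0
```

Emit:
arm_command --deltas '[{"rx":0,"ry":0,"rz":0,"dx":0,"dy":0,"dz":0.02,"fingers":0.03},{"rx":0,"ry":0,"rz":0,"dx":0,"dy":0,"dz":0.03,"fingers":0.03},{"rx":0,"ry":0,"rz":0,"dx":0,"dy":0,"dz":0.015,"fingers":0.03},{"rx":0,"ry":0,"rz":0,"dx":0,"dy":0,"dz":0.004,"fingers":0.03},{"rx":0,"ry":0,"rz":0,"dx":0,"dy":0,"dz":0,"fingers":0.03},{"rx":0,"ry":0,"rz":0,"dx":0,"dy":0,"dz":0,"fingers":0.03}]'

```text
time_s: 47.65
position: [0.5375, -0.0411, 0.0572]
tool_rot: [[-0.232, 0.973, 0.001], [0.973, 0.232, -0.001], [-0.001, 0.001, -1.0]]
ft_force: [1.0, 0.0, -1.3]
grip_width: 0.0432
gripper_force: 41.0
```

Emit:
arm_command --deltas '[{"rx":0,"ry":0,"rz":0,"dx":0.001,"dy":0,"dz":0.005,"fingers":0.03},{"rx":0,"ry":0,"rz":0,"dx":0,"dy":0,"dz":0.003,"fingers":0.03},{"rx":0,"ry":0,"rz":0,"dx":0,"dy":0,"dz":0.001,"fingers":0.03},{"rx":0,"ry":0,"rz":0,"dx":0,"dy":0,"dz":0.001,"fingers":0.03},{"rx":0,"ry":0,"rz":0,"dx":0,"dy":0,"dz":0,"fingers":0.03}]'

```text
time_s: 48.15
position: [0.5369, -0.0394, 0.0475]
tool_rot: [[-0.233, 0.973, 0.0], [0.973, 0.233, -0.0], [-0.001, 0.0, -1.0]]
ft_force: [-3.7, 0.5, 11.9]
grip_width: 0.0433
gripper_force: 41.5
```

Emit:
arm_command --deltas '[{"rx":0,"ry":0,"rz":0,"dx":0,"dy":0,"dz":-0.0005,"fingers":0.045},{"rx":0,"ry":0,"rz":0,"dx":0,"dy":0,"dz":0,"fingers":0.055},{"rx":0,"ry":0,"rz":0,"dx":0,"dy":0,"dz":0,"fingers":0.062},{"rx":0,"ry":0,"rz":0,"dx":0,"dy":0,"dz":0,"fingers":0.062},{"rx":0,"ry":0,"rz":0,"dx":0,"dy":0,"dz":-0.03,"fingers":0.062},{"rx":0,"ry":0,"rz":0,"dx":0,"dy":0,"dz":-0.04,"fingers":0.062},{"rx":0,"ry":0,"rz":0,"dx":0,"dy":0,"dz":-0.04,"fingers":0.062},{"rx":0,"ry":0,"rz":0,"dx":0,"dy":0,"dz":-0.04,"fingers":0.062},{"rx":0,"ry":0,"rz":0,"dx":0.009,"dy":-0.035,"dz":0,"fingers":0.062},{"rx":0,"ry":0,"rz":0,"dx":0.009,"dy":-0.035,"dz":0,"fingers":0.062},{"rx":0,"ry":0,"rz":0,"dx":0.009,"dy":-0.035,"dz":0,"fingers":0.062},{"rx":0,"ry":0,"rz":0,"dx":0.009,"dy":-0.035,"dz":0,"fingers":0.062}]'

```text
time_s: 49.35
position: [0.3909, -0.0368, 0.1967]
tool_rot: [[-0.233, 0.973, -0.0], [0.973, 0.233, -0.0], [-0.0, -0.0, -1.0]]
ft_force: [-0.5, 0.5, 1.0]
grip_width: 0.0621
gripper_force: 0.0
```

```bash
cat > fit.py <<'E'
from m import *
np.set_printoptions(precision=4,suppress=True)
def hull(m,im,w,x,y,r,z0,z1,v):
    P=np.vstack([cam(im,w,np.c_[x+r*np.cos(a_),y+r*np.sin(a_),0*a_+z]) for z in(z0,z1)])
    cv2.fillConvexPoly(m,cv2.convexHull((P*16).astype(np.int32)),v,shift=4,lineType=cv2.LINE_AA)
C=dict(red=(.589,.057),yellow=(.6483,-.0375),blue=(.5372,-.0402))
for n in("top","side","wrist"):
    w=n=="wrist";im=env.get_image(n);cv2.imwrite(f"pics/{n}9.png",im["color"])
    for col,c0 in C.items():
        M=cmask(im,col);k=cam(im,w,[[*c0,.05]])[0].astype(int);s=80 if w else 45
        sl=np.s_[max(0,k[1]-s):k[1]+s,max(0,k[0]-s):k[0]+s]
        def cost(p):
            m=np.zeros(M.shape,np.uint8);b=m.copy()
            hull(m,im,w,p[2],p[3],.032,.003,.006,255);hull(m,im,w,p[0],p[1],.022,.006,.080,0);hull(b,im,w,p[0],p[1],.022,.006,.080,255)
            hull(m,im,w,p[0],p[1],.0215,.081,.101,255);hull(b,im,w,p[0],p[1],.0215,.081,.101,0)
            d=cv2.GaussianBlur(m/255.-M,(0,0),1.)*(b<128);return (d[sl]**2).sum()
        p0=np.array([*c0,*c0]);r=minimize(cost,p0,method="Nelder-Mead",options=dict(initial_simplex=np.vstack([p0,p0+.006*np.eye(4)])))
        print(n,col,r.x,"jar-coaster mm",(r.x[:2]-r.x[2:])*1e3,r.fun)
t=cv2.imread("pics/top9.png")[125:375,80:500];cv2.imwrite("pics/t9.png",cv2.resize(t,None,fx=1.9,fy=1.9,interpolation=cv2.INTER_CUBIC))
print(env.observe()["time_s"])
E
python3 fit.py
```

```text
top red [0.5887 0.0584 0.5894 0.0565] jar-coaster mm [-0.7046  1.9647] 15.573133560368126
top yellow [ 0.6484 -0.0371  0.6477 -0.0374] jar-coaster mm [0.6932 0.2881] 7.162297881564209
top blue [ 0.538  -0.0408  0.5373 -0.0406] jar-coaster mm [ 0.6744 -0.1988] 89.06332352111681
side red [0.5885 0.0553 0.5959 0.0636] jar-coaster mm [-7.4025 -8.2523] 40.03284410609661
side yellow [ 0.6494 -0.0374  0.6503 -0.038 ] jar-coaster mm [-0.9018  0.6344] 25.0270069238204
side blue [ 0.5391 -0.0404  0.5411 -0.0318] jar-coaster mm [-1.9349 -8.6583] 133.71825361132196
wrist red [0.5874 0.0601 0.59   0.0579] jar-coaster mm [-2.614   2.1459] 111.9350445227825
wrist yellow [ 0.6467 -0.034   0.6492 -0.0359] jar-coaster mm [-2.4785  1.8856] 141.86116870795982
wrist blue [ 0.5373 -0.0369  0.5379 -0.04  ] jar-coaster mm [-0.6075  3.0462] 151.28111350623288
49.5
```

View pics/t9.png

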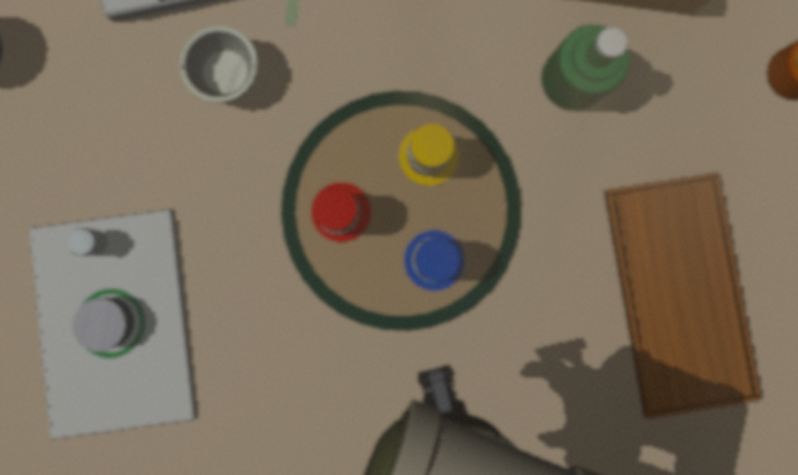

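View pics/wrist9.png

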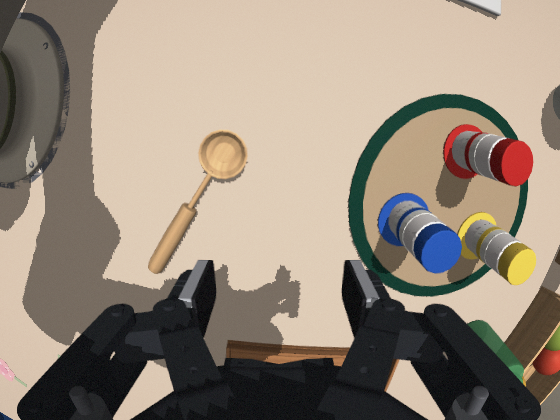

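The top view shows every jar on its coaster with the tray empty and the bottle unmoved. The jar-to-coaster fits are within about 2 mm. One check on the tin before handing in.

```bash
python3 - <<'E'
from m import *
np.set_printoptions(precision=4,suppress=True)
for n in("top","side"):
    im=env.get_image(n);hsv=cv2.cvtColor(im["color"],cv2.COLOR_BGR2HSV)
    u,v=cam(im,False,[[.4785,.297,.05]])[0].astype(int)
    g=im["color"].astype(float);
    # lid: slightly violet/grey, darker than the board
    print(n,[g[v,u],g[v,u-30],g[v+30,u]])
    ref=g[v,u];M=(np.abs(g-ref).max(2)<12).astype(np.uint8);k,l=cv2.connectedComponents(M);M=(l==l[v,u]).astype(np.float32)
    W=[disc(im,False,M,(.4785,.297),r,.05,22) for r in(.0245,.0265)]
    print(n,M.sum(),W)
E
```

```text
top [array([134., 130., 132.]), array([139., 145., 147.]), array([143., 147., 146.])]
top 575.0 [(array([0.4777, 0.2993]), np.float64(7.915019067787973)), (array([0.4782, 0.2994]), np.float64(39.81883968625128))]
side [array([36., 40., 44.]), array([137., 157., 176.]), array([175., 182., 186.])]
side 2658.0 [(array([0.4723, 0.2977]), np.float64(1272.6501227258532)), (array([0.4772, 0.2977]), np.float64(1244.730123409169))]
```

```bash
python3 -c "
from rig import env
print(env.close_job())"
```

```text
the job is handed in; nothing more can be done
None
```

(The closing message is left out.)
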